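# Prise the holding case open and serve a patty on the scraper

## Robot

A 7-joint arm with a two-finger parallel gripper is mounted at the origin on a cart in front of the work surface, level with it; the furniture and walls round the work are solid. World frame = base frame: x ahead of the robot, y to its left, z up, the work surface at z = 0. Lengths are in m, angles in rad, forces in N, time in s.
With the tool pointing down it reaches from about 0.4 to 0.85 m from the base axis. Payload 10.4 kg.
Tool frame: the origin (TCP) lies between the finger pads; the fingertips stand 11 mm ahead of it and the grasp point (between the pads) lies 8 mm behind it (r.tcp_to_tips is the distance from the TCP to the fingertips, in m); z points along the fingers, y is the line along which they close (so a half turn about z gives the same grasp; the last joint's range is limited). The gripper opens to 87 mm and grips with 3 to 60 N. Pads are 19 mm wide; open, the fingers measure 117 mm over their backs; the gripper's body (75 mm by 190 mm) begins 51 mm behind the grasp point.
Start: joints at [-1.165, 0.332, -0.065, 1.46, 0.022, 1.35, -0.088], TCP at [0.26, 0.568, 0.234] pointing down, gripper open.
Joint ranges: [-2.6, 2.6], [-0.5, 2.12], [-1.47, 1.34], [0.16, 2.42], [-1.27, 4.41], [0.06, 2.06], [-2.6, 2.6]. Speed limits (rad/s): [2.22, 2.22, 2.79, 2.79, 3.14, 3.14, 3.14].

## Interface

Orientations are given as a unit quaternion [x, y, z, w].
In Python, from bench import r gives the robot as it stands. The module is installed in compiled form; this text tells all that it offers.
- The arm moves only by the shell command python3 -m crank 'ROWS' [FORCE]. ROWS is JSON, a list of rows, each an object of numbers: "claw": the closure, from -1 (fully open) to 1 (shut); "dx", "dy", "dz": the shift along the tool's x, y, z each as a share of 3 cm, from -1 to 1; "ax", "ay", "az": the turn, a rotation vector about the tool's x, y, z each as a share of 6 degrees, from -1 to 1. A call has 1 to 8 rows; each row shifts and turns the commanded pose from where the row before left it, along the tool's axes as they then stand; what a row does not reach is not made up. A row lasts 1/12 s, in which the tool goes at most 41.7 mm and 7.16 degrees, less where a joint would pass 70% of its speed; a pose out of reach is approached as far as the arm can. A call with a number of a shift or a turn outside -1 to 1 is refused whole. A call with a gripper value outside its range is refused whole. The fingers move at their own pace and stop on an object; FORCE is the grip in N (left out, the last holds). Time passes only in rows, so rows that do not move let the fingers close. It gives the time, the measured TCP pose, the force, the opening and the grip force at its end, in the units of the state.
- r.read_state(): the state, without advancing time (a new reading comes with each control period).
- r.camera(name): name is "scene" or "side" or "wrist"; returns a dict with "color" (420x560x3 uint8, red, green, blue), "mtx" (3x3 intrinsics, pixels), "R" (3x3) and "t" (3): a world point X has camera coordinates R X + t; the wrist camera has in their place "hand_eye" (4x4, takes a point from camera to tool coordinates, whose origin is the TCP and whose axes are the flange's). Camera axes: x right, y down, z forward; pixel columns grow to the right and rows downward; lengths in m; the calibration is good to about 2 mm. A picture is of the moment at which its call begins: read the wrist's pose just before it. There is no depth.
- r.close_job(): hands the job in; it is judged then, once.
The state is a dict: "time": time; "joint_positions": joint angles; "joint_vel": joint speeds; "joint_torque": joint torques, N m; "ee_pos": TCP position; "eef_rot": TCP orientation; "ft_force": force on the tool from outside, world axes, zero at the start; "torque": the same for the moment, N m; "width": finger opening in m; "grip_force": force on a finger pad.
Only numpy, scipy, OpenCV 4.12 (cv2) and the standard library are available. Lean on these libraries where they do the work, as an engineer would, in place of code of your own. Each camera call takes 0.05 s, during which the arm holds its last target. There are 200 camera calls.

## Task

Pick up the bench scraper, slip its blade under the front lip of the holding case's clear cover, lift, and swing the cover back past upright so that it stays open. Slide the blade under the golden patty, lift it out right way up and slide it gently off into the steel dish, flat on its bottom; then lay the scraper flat on the riser. Keep the gripper off the cover and both patties, and leave the dark patty, jars, bottles and shaker where they are.

Things in the scene. Friction and masses are not known exactly. Their poses are not given: they have to be found in the camera images.
- case: Steel holding case, fixed on the riser, placed anew each time; 175 mm deep (x, its front to -x) and 264 mm wide (y). Origin at the level of the riser's top (world z = 0.17). Its flat deck, on which the patties lie, is 14 mm higher and runs from x = -100 mm (an open apron in front of the cover) back to the back wall. Two lanes, at y = +64 and -64 mm, with a divider 10 mm high at y = 0
- cover (a joint): Angle of the clear cover (200 g), rad: 0 shut (starts at 0 to 0.03), 1.57 upright, stop at 1.85 (leaning back). Stiff hinge: it stays where left; lifting takes 2 to 3 N at the lip. Shut, a flat plate 36 mm over the deck with a front skirt, 3 mm thick, hanging to 7 mm over the deck, its inner face 147 mm in front of the hinge. No handle: only a blade fits the 7 mm gap
- case_hinge (a point): Middle of the cover's hinge line: case x = +74.5 mm, y = 0, z = +50 mm. The inner face of the cover's plate passes through this line
- cover_lip (a point): Middle of the underside of the cover's steel lip, a flange 15 mm deep and 262 mm wide that sticks out to the front from the skirt's foot; when shut 157 mm in front of the hinge line and 29 mm below it (7 mm over the deck); moves with the cover
- scraper_handle (a point): Centre of the white bar handle of the loose bench scraper (100 g): bar 76 mm (x) by 22 mm (y) by 20 mm (z, up); grasp it across the 22 mm from above. A flat blade, 64 mm wide, 2 mm thick, points along +y; its straight edge is 97 mm from this point and its underside level with the handle's (10 mm below this point). Starts flat on the riser, left or right of the case
- golden_patty: Golden-brown round firm patty, 67 mm across, 15 mm thick, 40 to 85 g, loose in either lane. Origin under its centre, z up. Underside flat for 53 mm, then bevelled: it rises 4.5 mm in the outermost 6 mm, so that an edge less than 2 mm over the deck gets under it once it is against the back wall. Greasy: slides on steel tipped beyond 14 to 20 degrees
- dark_patty: Dark-brown patty of the same shape in the other lane; stays there
- dish: Round shallow steel dish, loose on the riser on the side where the scraper is not: 138 mm across at the rim, 17 mm high, flat bottom 96 mm across and 2 mm thick, wall sloping out to the rim. Origin at the centre of its underside
- red_sauce: Red squeeze bottle 52 mm wide, 165 mm high; origin under its centre. Bystander at the back of the riser
- brown_sauce: Dark-brown squeeze bottle 56 mm wide, 180 mm high; origin under its centre. Bystander at the back of the riser
- chilli_jar: Red-lidded jar 58 mm wide, 86 mm high; origin under its centre. Bystander at the back of the riser
- spice_jar: Green-capped jar 46 mm wide, 106 mm high; origin under its centre. Bystander at the back of the riser
- pepper: Pepper shaker 44 mm wide, 90 mm high; origin under its centre. Bystander at a side edge of the riser
- back_stop (a point): Foot of the back wall's inner face on the deck, at case x = +69 mm, y = 0; the wall is 34 mm high and a firm stop for a patty pushed back against it. The side walls' inner faces are at y = +-128 mm; there is no front wall, only the cover's front skirt
- riser_top (a point): Middle of the flat steel top, z = 0.17, of the fixed riser (a low bench, x 0.37 to 0.70, y -0.40 to 0.40) on which all these things stand. In the arm's way: in front of it a thick upright wooden rail, x 0.265 to 0.303, all y below 0.24, up to z = 0.513, which the arm must reach over; behind it an upright glass panel at x = 0.738, 0.5 m high
- dark_jar: Jar with a dark cap, 44 mm wide, 105 mm high; origin under its centre. Bystander at a side edge of the riser

How it is judged:
On the way, in this order (a step that is already met when the one before it is completed fails the run):
1. the cover stands open, past upright (value of joint cover above 1.6 rad), for 0.2 s.
2. the golden patty is lifted off the deck on the scraper, right way up (height (world z) of golden_patty above 0.205 m and angle between golden_patty's own z axis and vertical below 0.5 rad and contact force between scraper and golden_patty above 0.1 N), for 0.2 s.
At the end, for the whole second after the job is handed in: the golden patty lies still, right way up and flat (within 7 degrees) on the bottom of the dish, within 25 mm of its centre; the dish stands level on the riser; the scraper lies flat on the riser's top, the cover stands open (over 1.5 rad) and the dark patty is within 20 mm of its place (horizontal distance between golden_patty and dish below 0.025 m and z of golden_patty in the frame of dish below 0.008 m and angle between golden_patty's own z axis and vertical below 0.12 rad and linear speed of golden_patty below 0.02 m/s and angle between each of dish, scraper_handle's own z axis and vertical below 0.06 rad and height (world z) of dish between 0.16 and 0.18 m and height (world z) of scraper_handle between 0.17 and 0.189 m and value of joint cover above 1.5 rad and distance of dark_patty from where it was at the start of the episode below 0.02 m); the robot touches nothing.
It fails at once if the gripper or the arm presses on the cover (contact force between any of the fingers, the arm and cover above 2 N).
It fails at once if the gripper touches a patty (contact force between any of the fingers, the arm and golden_patty above 0.5 N or contact force between any of the fingers, the arm and dark_patty above 0.5 N).
It fails at once if the golden patty is dropped or flung (faster than 0.6 m/s while off the scraper) (linear speed of golden_patty above 0.6 m/s and contact force between scraper and golden_patty below 0.02 N).
It fails at once if the dark patty is moved by over 20 mm (distance of dark_patty from where it was at the start of the episode above 0.02 m).
It fails at once if a bottle, jar or the shaker is pushed over 30 mm or tipped (distance of any of red_sauce, brown_sauce, chilli_jar, spice_jar, pepper, dark_jar from where it was at the start of the episode above 0.03 m or angle between any of red_sauce, brown_sauce, chilli_jar, spice_jar, pepper, dark_jar's own z axis and vertical above 0.35 rad).
It also fails if it takes over 70 s, if anything falls off the work surface, if the arm or the gripper's body presses on something with over 40 N, if the wrist force passes 120 N, or if a joint passes its speed limit or range.

## Working session

There is one attempt and no reset: what is moved stays moved. The work goes in short steps, Python scripts to look and compute and a shell command to move; the robot and the scene stay as the last step left them, time stands still between calls to the robot, and variables do not carry over. Pictures are saved under pics/ and viewed, at most 10 in all, crops included, and the job is handed in when it is done.

```bash
mkdir -p pics; cat > h.py <<'E'
import numpy as np, cv2
from bench import r
from scipy.spatial.transform import Rotation as Ro
def px(c,X):
    X=np.atleast_2d(X)@c["R"].T+c["t"]; p=X@np.array(c["mtx"]).T; return p[:,:2]/p[:,2:]
def ray(c,u,v,z):
    R=np.array(c["R"]);t=np.array(c["t"]);o=-R.T@t;d=R.T@np.linalg.solve(c["mtx"],[u,v,1.]);return o+d*(z-o[2])/d[2]
def wc(s,c):
    T=np.eye(4);T[:3,:3]=Ro.from_quat(s["eef_rot"]).as_matrix();T[:3,3]=s["ee_pos"]
    M=np.linalg.inv(T@np.array(c["hand_eye"]));c["R"]=M[:3,:3];c["t"]=M[:3,3];return c
E
python3 - <<'E'
from h import *
import pickle
for n in("scene","side","wrist"):
    s=r.read_state();c=r.camera(n);cv2.imwrite(f"pics/{n}0.png",c["color"][:,:,::-1])
    if n=="wrist":c=wc(s,c)
    pickle.dump(c,open(f"{n}0.pkl","wb"))
    print(n,-np.array(c["R"]).T@c["t"],np.array(c["mtx"])[0,0])
print(s)
E
```

```text
scene [ 0.28532553 -0.74015594  1.29020321] 480.8796121010389
side [ 0.53708447 -0.90978192  0.83672563] 469.1229514268941
wrist [0.20132839 0.59408121 0.38385972] 355.1870841856484
{'time': 0.1, 'joint_positions': array([-1.16458717,  0.3328242 , -0.06472811,  1.46087   ,  0.02160126,
        1.34992044, -0.08851165]), 'joint_vel': array([ 0.00117238, -0.00141722, -0.0005086 , -0.00157064,  0.00097279,
        0.00133365, -0.00045544]), 'joint_torque': array([ 2.31938197e-03, -6.24538279e+01,  2.53532908e-02, -3.90717208e+01,
       -6.13698852e-02,  3.65076901e-02,  5.91868024e-05]), 'ee_pos': array([0.25971191, 0.56810293, 0.23281783]), 'eef_rot': array([ 2.12748685e-01,  9.77106728e-01, -6.53093365e-04, -1.15027942e-04]), 'ft_force': array([ 0.43600011, -0.01014929, -0.09089374]), 'torque': array([0.01254361, 0.02953251, 0.02159633]), 'grip_force': 0.0, 'width': 0.08714108923914761}
```

View pics/scene0.png

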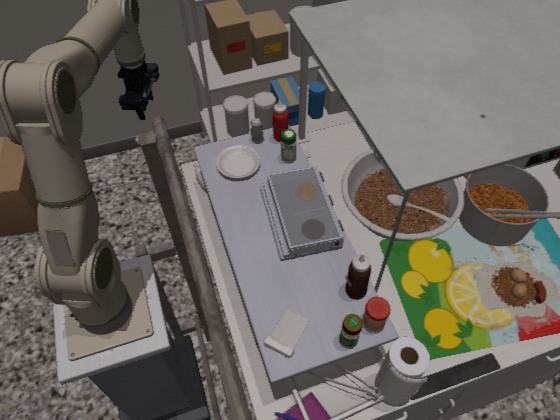

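View pics/side0.png

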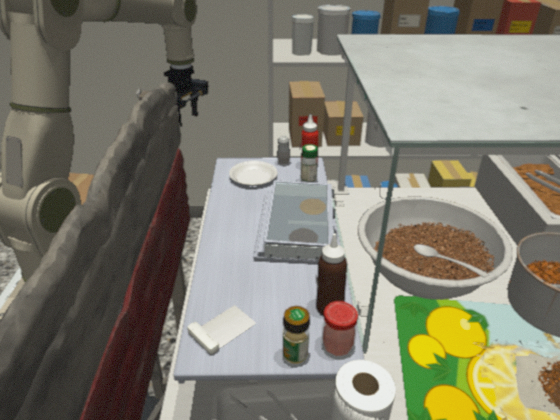

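```bash
python3 - <<'E'
from h import *
import pickle
c=pickle.load(open("scene0.pkl","rb"));d=pickle.load(open("side0.pkl","rb"))
for n,u,v,z in[("handle",281,344,.185),("blade",292,327,.172),("dish",238,162,.187),("golden",306,192,.19),("dark",313,229,.19),("post",380,285,0),("spice",352,318,.276),("brown",364,258,.35)]:print(n,ray(c,u,v,z))
for n,u,v,z in[("handle",203,338,.185),("blade",232,325,.172),("dish",253,174,.187),("golden",313,207,.19),("dark",303,236,.19),("spice",296,314,.276)]:print(n,ray(d,u,v,z))
a=c["color"][150:270,250:360];b=c["color"][300:365,255:365];e=d["color"][170:270,245:345];f=d["color"][295:360,180:280]
R=lambda i:cv2.resize(i,(400,300),interpolation=cv2.INTER_CUBIC)
cv2.imwrite("pics/crop0.png",np.vstack([np.hstack([R(a),R(b)]),np.hstack([R(e),R(f)])])[:,:,::-1])
E
```

```text
handle [ 0.42042781 -0.32901297  0.185     ]
blade [ 0.46174542 -0.29241842  0.172     ]
dish [0.4869323  0.26640208 0.187     ]
golden [0.64179424 0.08142444 0.19      ]
dark [ 0.61256135 -0.04867109  0.19      ]
post [ 0.78343874 -0.18649916  0.        ]
spice [ 0.58022026 -0.35904824  0.276     ]
brown [ 0.64474886 -0.26254507  0.35      ]
handle [ 0.41666592 -0.33641825  0.185     ]
blade [ 0.46478554 -0.29450766  0.172     ]
dish [0.48913137 0.25739422 0.187     ]
golden [0.64544405 0.08008883 0.19      ]
dark [ 0.6126613  -0.04196115  0.19      ]
spice [ 0.57825918 -0.36858173  0.276     ]
```

View pics/crop0.png

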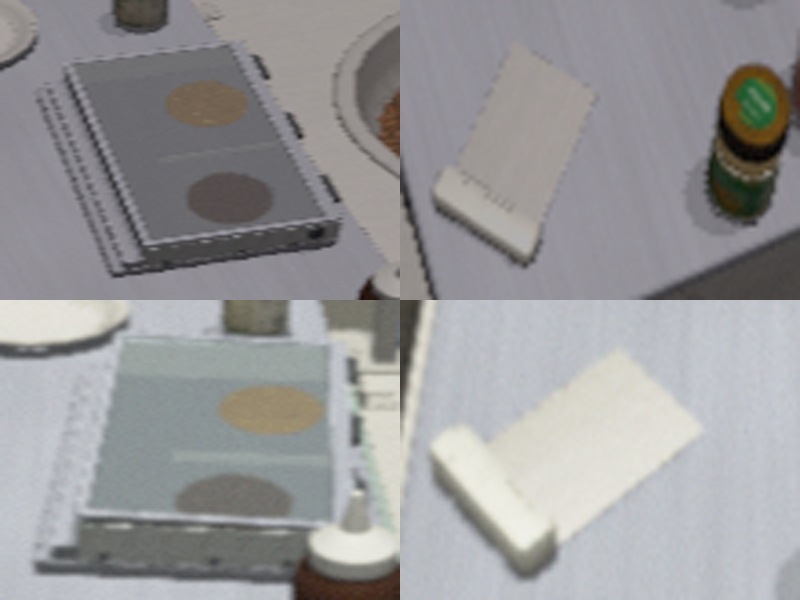

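```bash
cat >> h.py <<'E'
def to(x,y,z,az,pitch=0):  # az: azimuth of tool y (deg); pitch>0: tool y tips down. prints shift in tool axes now (units) and turn (units)
    s=r.read_state();R=Ro.from_quat(s["eef_rot"]);a=np.radians(az)
    T=np.array([[-np.sin(a),np.cos(a),0],[np.cos(a),np.sin(a),0],[0,0,-1]]).T
    T=Ro.from_matrix(T)*Ro.from_euler("x",pitch,degrees=True)
    d=R.inv().apply(np.array([x,y,z])-s["ee_pos"])/.03;w=np.degrees((R.inv()*T).as_rotvec())/6
    print("shift",d.round(2),"turn",w.round(2),"| axes after turn",(T.inv().apply(np.array([x,y,z])-s["ee_pos"])/.03).round(2))
def st():
    s=r.read_state();M=Ro.from_quat(s["eef_rot"]).as_matrix();y=M[:,1]
    print("t%.2f"%s["time"],"p",np.round(s["ee_pos"],4),"az%.2f pitch%.2f roll%.2f"%(np.degrees(np.arctan2(y[1],y[0])),np.degrees(np.arcsin(-y[2])),np.degrees(np.arcsin(M[2,0]))),"F",np.round(s["ft_force"],2),"w%.4f g%.1f"%(s["width"],s["grip_force"]),"j",np.round(s["joint_positions"],2))
E
python3 -m crank '[{"dz":-1,"az":1},{"dz":-1,"az":1},{"dz":-1,"az":1},{"dz":-1,"az":1},{"dz":-1},{"dz":-1},{"dz":-1},{"dz":-1}]' >/dev/null
python3 -m crank '[{"dz":-1},{"dz":-1},{"dz":-0.5},{"dx":-1},{"dx":-1},{"dx":-1},{"dx":-1},{"dx":-1}]'
python3 -c "
from h import *
st();to(.5,.05,.5,41)"
```

```text
t0.15 p [0.2598 0.5682 0.233 ] az65.43 pitch0.06 roll-0.00 F [-0.36  1.39  0.49] w0.0871 g0.0 j [-1.16  0.33 -0.06  1.46  0.02  1.35 -0.09]
shift [-14.47 -12.39  -8.89] turn [-0.01  0.    4.07] | axes after turn [-18.29  -5.29  -8.9 ]invalid input at $[0]: expected keys claw, dx, dy, dz, ax, ay, az
invalid input at $[0]: expected keys claw, dx, dy, dz, ax, ay, az
```

```bash

python3 -m crank '[{"claw":-1,"dx":0,"dy":0,"dz":-1,"ax":0,"ay":0,"az":1},{"claw":-1,"dx":0,"dy":0,"dz":-1,"ax":0,"ay":0,"az":1},{"claw":-1,"dx":0,"dy":0,"dz":-1,"ax":0,"ay":0,"az":1},{"claw":-1,"dx":0,"dy":0,"dz":-1,"ax":0,"ay":0,"az":1},{"claw":-1,"dx":0,"dy":0,"dz":-1,"ax":0,"ay":0,"az":0},{"claw":-1,"dx":0,"dy":0,"dz":-1,"ax":0,"ay":0,"az":0},{"claw":-1,"dx":0,"dy":0,"dz":-1,"ax":0,"ay":0,"az":0},{"claw":-1,"dx":0,"dy":0,"dz":-1,"ax":0,"ay":0,"az":0}]'
python3 -m crank '[{"claw":-1,"dx":-0.5,"dy":0,"dz":-1,"ax":0,"ay":0,"az":0},{"claw":-1,"dx":-1,"dy":0,"dz":0,"ax":0,"ay":0,"az":0},{"claw":-1,"dx":-1,"dy":0,"dz":0,"ax":0,"ay":0,"az":0},{"claw":-1,"dx":-1,"dy":0,"dz":0,"ax":0,"ay":0,"az":0},{"claw":-1,"dx":-1,"dy":0,"dz":0,"ax":0,"ay":0,"az":0},{"claw":-1,"dx":-1,"dy":0,"dz":0,"ax":0,"ay":0,"az":0},{"claw":-1,"dx":-1,"dy":0,"dz":0,"ax":0,"ay":0,"az":0},{"claw":-1,"dx":-1,"dy":0,"dz":0,"ax":0,"ay":0,"az":0}]'
python3 -c "
from h import *
st();to(.5,.05,.5,41)"
```

```text
time: 0.82
ee_pos: [0.2597, 0.5681, 0.4749]
eef_rot: [0.411, 0.912, -0.0, -0.0]
ft_force: [0.3, 0.5, -0.4]
width: 0.087
grip_force: 0.0
time: 1.48
ee_pos: [0.4095, 0.3985, 0.5034]
eef_rot: [0.411, 0.912, -0.0, -0.0]
ft_force: [0.3, 0.8, 0.0]
width: 0.0869
grip_force: 0.0
t1.48 p [0.4095 0.3985 0.5034] az41.44 pitch0.01 roll0.00 F [0.33 0.8  0.  ] w0.0869 g0.0 j [-0.94  0.23  0.12  1.04 -0.03  1.88 -0.11]
shift [-10.7   -5.42   0.11] turn [-0.   -0.    0.07] | axes after turn [-10.75  -5.34   0.11]
```

Very precise tracking. On to a view of the case, then toward the scraper.

```bash

python3 -m crank '[{"claw":-1,"dx":-1,"dy":-0.5,"dz":0,"ax":0,"ay":0,"az":0},{"claw":-1,"dx":-1,"dy":-0.5,"dz":0,"ax":0,"ay":0,"az":0},{"claw":-1,"dx":-1,"dy":-0.5,"dz":0,"ax":0,"ay":0,"az":0},{"claw":-1,"dx":-1,"dy":-0.5,"dz":0,"ax":0,"ay":0,"az":0},{"claw":-1,"dx":-1,"dy":-0.5,"dz":0,"ax":0,"ay":0,"az":0},{"claw":-1,"dx":-1,"dy":-0.5,"dz":0,"ax":0,"ay":0,"az":0},{"claw":-1,"dx":-1,"dy":-0.5,"dz":0,"ax":0,"ay":0,"az":0},{"claw":-1,"dx":-1,"dy":-0.5,"dz":0,"ax":0,"ay":0,"az":0}]'
python3 -m crank '[{"claw":-1,"dx":-1,"dy":-0.5,"dz":0,"ax":0,"ay":0,"az":0},{"claw":-1,"dx":-1,"dy":-0.5,"dz":0,"ax":0,"ay":0,"az":0},{"claw":-1,"dx":-0.5,"dy":-0.3,"dz":0,"ax":0,"ay":0,"az":0},{"claw":-1,"dx":0,"dy":0,"dz":0,"ax":0,"ay":0,"az":0}]'
cat >> h.py <<'E'
import pickle
def snap(n):
    s=r.read_state();c=wc(s,r.camera("wrist"));cv2.imwrite(f"pics/{n}.png",cv2.resize(c["color"],(800,600),interpolation=cv2.INTER_CUBIC)[:,:,::-1]);pickle.dump(c,open(n+".pkl","wb"));return c
E
python3 -c "
from h import *
st();snap('w1')"
```

```text
time: 2.15
ee_pos: [0.4776, 0.1387, 0.5035]
eef_rot: [0.411, 0.912, 0.0, -0.0]
ft_force: [0.3, 0.5, -0.5]
width: 0.0868
grip_force: 0.0
time: 2.48
ee_pos: [0.4984, 0.0535, 0.5038]
eef_rot: [0.414, 0.91, -0.0, 0.0]
ft_force: [-1.3, -0.1, 0.1]
width: 0.0868
grip_force: 0.0
t2.48 p [0.4984 0.0535 0.5038] az41.03 pitch0.01 roll-0.06 F [-1.28 -0.14  0.1 ] w0.0868 g0.0 j [-0.56  0.05  0.39  1.24 -0.02  1.86  0.54]
```

View pics/w1.png

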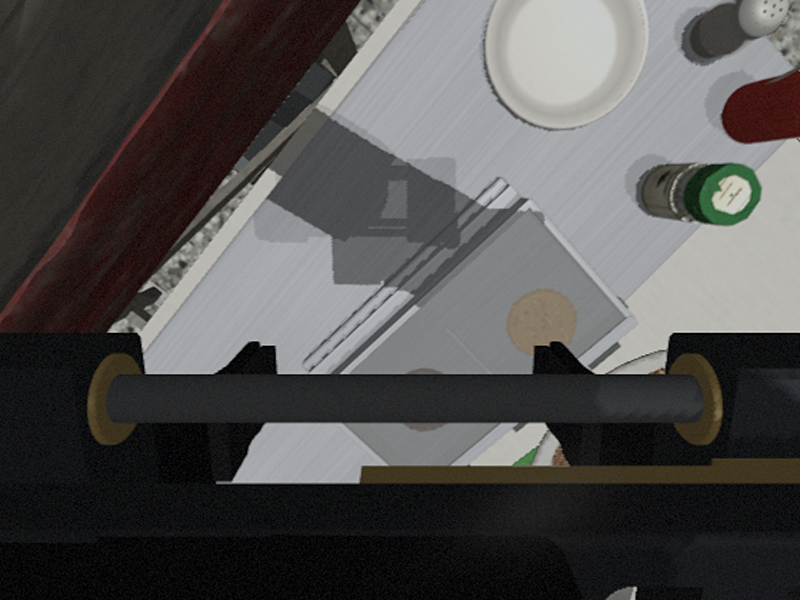

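```bash
python3 - <<'E'
from h import *
c=pickle.load(open("w1.pkl","rb"));k=.7
for n,u,v,z in[("apronL",500,180,.184),("apronR",305,365,.184),("covFL",530,205,.223),("covBL",634,322,.223),("golden",541,322,.199),("dishrim",567,46,.187),("dishbot",571,56,.172)]:print(n,ray(c,u*k,v*k,z).round(4))
g=cv2.cvtColor(c["color"],cv2.COLOR_RGB2GRAY)
E
```

```text
apronL [0.5246 0.1552 0.184 ]
apronR [ 0.5016 -0.0996  0.184 ]
covFL [0.552  0.1525 0.223 ]
covBL [0.693  0.1397 0.223 ]
golden [0.6404 0.0849 0.199 ]
dishrim [0.491 0.272 0.187]
dishbot [0.5005 0.2741 0.172 ]
```

```bash

python3 -m crank '[{"claw":-1,"dx":-0.94,"dy":-0.79,"dz":0,"ax":0,"ay":0,"az":0},{"claw":-1,"dx":-0.94,"dy":-0.79,"dz":0,"ax":0,"ay":0,"az":0},{"claw":-1,"dx":-0.94,"dy":-0.79,"dz":0,"ax":0,"ay":0,"az":0},{"claw":-1,"dx":-0.94,"dy":-0.79,"dz":0,"ax":0,"ay":0,"az":0},{"claw":-1,"dx":-0.94,"dy":-0.79,"dz":0,"ax":0,"ay":0,"az":0},{"claw":-1,"dx":-0.94,"dy":-0.79,"dz":0.3,"ax":0,"ay":0,"az":0},{"claw":-1,"dx":-0.94,"dy":-0.79,"dz":0.5,"ax":0,"ay":0,"az":0},{"claw":-1,"dx":-0.94,"dy":-0.79,"dz":0.5,"ax":0,"ay":0,"az":0}]'
python3 -m crank '[{"claw":-1,"dx":-0.94,"dy":-0.79,"dz":0.5,"ax":0,"ay":0,"az":0},{"claw":-1,"dx":-0.94,"dy":-0.79,"dz":0.5,"ax":0,"ay":0,"az":0},{"claw":-1,"dx":-0.94,"dy":-0.79,"dz":0.5,"ax":0,"ay":0,"az":0},{"claw":-1,"dx":-0.94,"dy":-0.79,"dz":0.5,"ax":0,"ay":0,"az":0},{"claw":-1,"dx":0,"dy":0,"dz":0,"ax":0,"ay":0,"az":0}]'
python3 -c "
from h import *
st();snap('w2')"
```

```text
time: 3.2
ee_pos: [0.5057, -0.2365, 0.4641]
eef_rot: [0.41, 0.912, 0.0, 0.0]
ft_force: [1.0, -0.6, -0.2]
width: 0.0873
grip_force: 0.0
time: 3.62
ee_pos: [0.5065, -0.3883, 0.3992]
eef_rot: [0.414, 0.91, -0.001, -0.003]
ft_force: [-0.6, 0.5, -0.1]
width: 0.0871
grip_force: 0.0
t3.62 p [ 0.5065 -0.3883  0.3992] az41.07 pitch0.27 roll0.32 F [-0.63  0.47 -0.06] w0.0871 g0.0 j [ 0.1   0.4   0.73  1.13 -0.26  1.7   1.47]
```

View pics/w2.png

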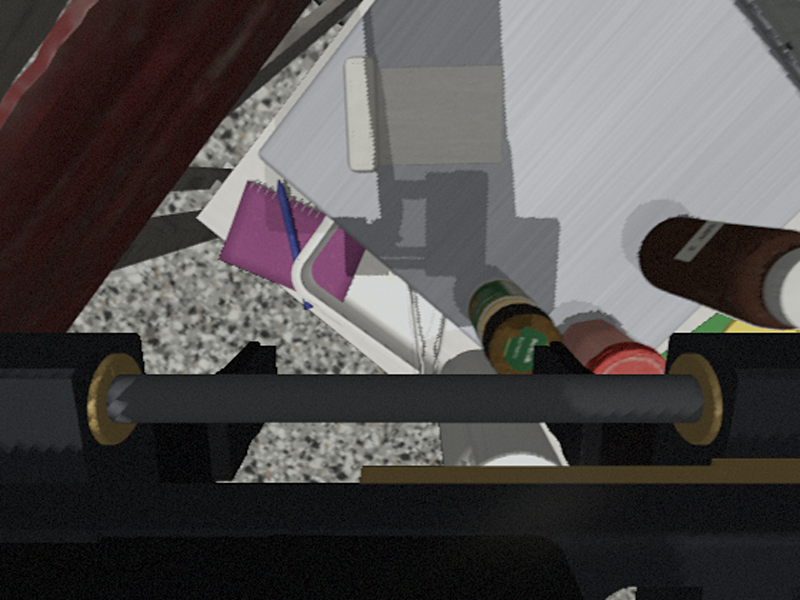

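```bash
python3 - <<'E'
from h import *
c=pickle.load(open("w2.pkl","rb"));k=.7
P=lambda u,v,z:ray(c,u*k,v*k,z)
h=P(360.5,114,.19);e=P(502.5,114.5,.172);print(h,e,e-h,np.linalg.norm((e-h)[:2]),np.degrees(np.arctan2(*(e-h)[1::-1])))
a,b=P(502.5,66,.172),P(502.5,163,.172);print(np.linalg.norm(a-b),np.degrees(np.arctan2(*(a-b)[1::-1]))-90)
a,b=P(360,57,.19),P(361,171,.19);print(np.linalg.norm(a-b),np.degrees(np.arctan2(*(a-b)[1::-1]))-90)
# check by projecting model
to(h[0],h[1],.25,41)
E
```

```text
[ 0.41456682 -0.32888875  0.19      ] [ 0.48785658 -0.26294628  0.172     ] [ 0.07328975  0.06594247 -0.018     ] 0.09858903365949444 41.97930470574097
0.06471988513484239 43.55463048013564
0.07243103149868642 40.35036998481229
shift [ 3.44 -1.08  5.06] turn [-0.03 -0.04  0.03] | axes after turn [ 3.46 -1.1   5.04]
```

```bash

python3 -m crank '[{"claw":-1,"dx":0.69,"dy":-0.22,"dz":1,"ax":-0.03,"ay":-0.04,"az":-0.1},{"claw":-1,"dx":0.69,"dy":-0.22,"dz":1,"ax":0,"ay":0,"az":0},{"claw":-1,"dx":0.69,"dy":-0.22,"dz":1,"ax":0,"ay":0,"az":0},{"claw":-1,"dx":0.69,"dy":-0.22,"dz":1,"ax":0,"ay":0,"az":0},{"claw":-1,"dx":0.69,"dy":-0.22,"dz":1,"ax":0,"ay":0,"az":0},{"claw":-1,"dx":0,"dy":0,"dz":0,"ax":0,"ay":0,"az":0}]' > /dev/null
python3 -c "
from h import *
st();to(.415,-.3283,.184,41.8);snap('w3')"
```

```text
t4.17 p [ 0.4103 -0.3228  0.2469] az42.16 pitch-0.10 roll0.51 F [-0.14  0.28 -0.1 ] w0.0870 g0.0 j [-0.08  0.1   0.71  1.74 -0.07  1.34  1.39]
shift [-0.26 -0.01  2.09] turn [ 0.02 -0.09  0.06] | axes after turn [-0.24 -0.01  2.1 ]
```

View pics/w3.png

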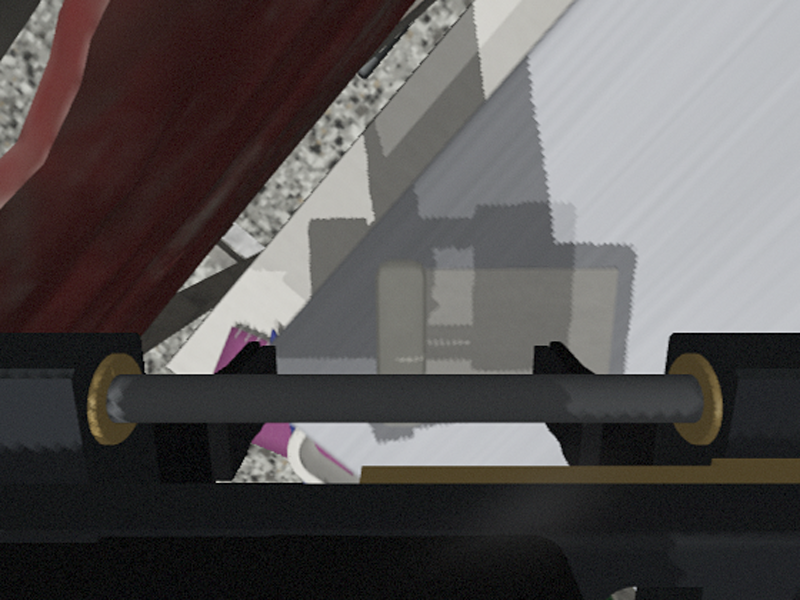

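```bash
python3 - <<'E'
from h import *
c=pickle.load(open("w3.pkl","rb"));k=.7
P=lambda u,v,z:ray(c,u*k,v*k,z)
t=P(401,262,.19);e=P(617.5,267,.172);l=P(378,300,.19);rr=P(424,300,.19);T=np.radians(42)
x=np.array([-np.sin(T),np.cos(T)]);print("centre from end",t[:2]-.038*x, "width",np.linalg.norm(l-rr),"y-mid",(l+rr)/2, "blade corner->centre",e[:2]-.032*x-.097*np.array([np.cos(T),np.sin(T)]))
E
python3 -m crank '[{"claw":-1,"dx":-0.24,"dy":0,"dz":0.5,"ax":0,"ay":-0.09,"az":0.03},{"claw":-1,"dx":0,"dy":0,"dz":0.6,"ax":0,"ay":0,"az":0},{"claw":-1,"dx":0,"dy":0,"dz":0.6,"ax":0,"ay":0,"az":0},{"claw":-1,"dx":0,"dy":0,"dz":0.38,"ax":0,"ay":0,"az":0},{"claw":-1,"dx":0,"dy":0,"dz":0,"ax":0,"ay":0,"az":0}]'
python3 -c "
from h import *
st();to(.415,-.3283,.184,41.8)"
```

```text
centre from end [ 0.41491713 -0.33011629] width 0.019414980327543012 y-mid [ 0.40031895 -0.31391174  0.19      ] blade corner->centre [ 0.41488743 -0.32887017]
time: 4.63
ee_pos: [0.4219, -0.3334, 0.1908]
eef_rot: [0.407, 0.913, -0.001, 0.006]
ft_force: [-1.5, -0.6, -1.1]
width: 0.087
grip_force: 0.0
t4.63 p [ 0.4219 -0.3334  0.1908] az41.96 pitch-0.15 roll-0.71 F [-1.47 -0.63 -1.06] w0.0870 g0.0 j [-0.05  0.18  0.71  1.79 -0.12  1.2   1.43]
shift [ 0.28 -0.06  0.22] turn [0.02 0.12 0.03] | axes after turn [ 0.28 -0.06  0.23]
```

```bash

python3 -m crank '[{"claw":-1,"dx":0.25,"dy":-0.05,"dz":0.1,"ax":0,"ay":0.1,"az":0},{"claw":-1,"dx":0,"dy":0,"dz":0.1,"ax":0,"ay":0,"az":0},{"claw":-1,"dx":0,"dy":0,"dz":0,"ax":0,"ay":0,"az":0},{"claw":-1,"dx":0,"dy":0,"dz":0,"ax":0,"ay":0,"az":0}]' >/dev/null
python3 -c "
from h import *
st();to(.415,-.329,.184,41.8)"
```

```text
t4.97 p [ 0.4154 -0.33    0.1863] az41.86 pitch-0.22 roll-0.24 F [-1.03  0.19 -0.76] w0.0869 g0.0 j [-0.05  0.17  0.71  1.81 -0.12  1.2   1.43]
shift [0.03 0.01 0.08] turn [0.04 0.04 0.01] | axes after turn [0.03 0.01 0.08]
```

```bash

python3 -m crank '[{"claw":-1,"dx":0.03,"dy":0,"dz":0.07,"ax":0.04,"ay":0.04,"az":0},{"claw":1,"dx":0,"dy":0,"dz":0,"ax":0,"ay":0,"az":0},{"claw":1,"dx":0,"dy":0,"dz":0,"ax":0,"ay":0,"az":0},{"claw":1,"dx":0,"dy":0,"dz":0,"ax":0,"ay":0,"az":0},{"claw":1,"dx":0,"dy":0,"dz":0,"ax":0,"ay":0,"az":0},{"claw":1,"dx":0,"dy":0,"dz":0,"ax":0,"ay":0,"az":0},{"claw":1,"dx":0,"dy":0,"dz":0,"ax":0,"ay":0,"az":0},{"claw":1,"dx":0,"dy":0,"dz":0,"ax":0,"ay":0,"az":0}]' 55
python3 -c "
from h import *
st();to(.415,-.329,.40,-5.2)"
```

```text
time: 5.63
ee_pos: [0.4145, -0.3292, 0.1836]
eef_rot: [0.408, 0.913, -0.0, -0.001]
ft_force: [0.2, -0.1, 0.7]
width: 0.0483
grip_force: 0.3
t5.63 p [ 0.4145 -0.3292  0.1836] az41.85 pitch0.05 roll0.05 F [ 0.19 -0.06  0.69] w0.0483 g0.3 j [-0.05  0.17  0.71  1.81 -0.12  1.2   1.43]
shift [ 0.    0.01 -7.21] turn [-0.01 -0.    7.84] | axes after turn [ 0.01  0.02 -7.21]
```

```bash

python3 -m crank '[{"claw":1,"dx":0,"dy":0,"dz":0,"ax":0,"ay":0,"az":0},{"claw":1,"dx":0,"dy":0,"dz":0,"ax":0,"ay":0,"az":0},{"claw":1,"dx":0,"dy":0,"dz":0,"ax":0,"ay":0,"az":0},{"claw":1,"dx":0,"dy":0,"dz":0,"ax":0,"ay":0,"az":0},{"claw":1,"dx":0,"dy":0,"dz":0,"ax":0,"ay":0,"az":0},{"claw":1,"dx":0,"dy":0,"dz":0,"ax":0,"ay":0,"az":0},{"claw":1,"dx":0,"dy":0,"dz":0,"ax":0,"ay":0,"az":0}]' 55
python3 -c "
from h import *
st()"
```

```text
time: 6.22
ee_pos: [0.4144, -0.3292, 0.1835]
eef_rot: [0.408, 0.913, -0.0, -0.001]
ft_force: [0.2, 0.1, 1.2]
width: 0.0217
grip_force: 55.2
t6.22 p [ 0.4144 -0.3292  0.1835] az41.85 pitch0.05 roll0.06 F [0.23 0.13 1.19] w0.0217 g55.2 j [-0.05  0.18  0.71  1.81 -0.12  1.2   1.43]
```

```bash

python3 -m crank '[{"claw":1,"dx":0,"dy":0,"dz":-0.3,"ax":0,"ay":0,"az":0},{"claw":1,"dx":0,"dy":0,"dz":-0.6,"ax":0,"ay":0,"az":0.9},{"claw":1,"dx":0,"dy":0,"dz":-0.6,"ax":0,"ay":0,"az":1},{"claw":1,"dx":0,"dy":0,"dz":-0.6,"ax":0,"ay":0,"az":1},{"claw":1,"dx":0,"dy":0,"dz":-0.4,"ax":0,"ay":0,"az":1},{"claw":1,"dx":0,"dy":0,"dz":0,"ax":0,"ay":0,"az":1},{"claw":1,"dx":0,"dy":0,"dz":0,"ax":0,"ay":0,"az":1},{"claw":1,"dx":0,"dy":0,"dz":0,"ax":0,"ay":0,"az":1}]' 55
python3 -m crank '[{"claw":1,"dx":0.4,"dy":0,"dz":0,"ax":0,"ay":0,"az":0.9},{"claw":1,"dx":0.8,"dy":0,"dz":0,"ax":0,"ay":0,"az":0},{"claw":1,"dx":1,"dy":0,"dz":0,"ax":0,"ay":0,"az":0},{"claw":1,"dx":1,"dy":0,"dz":0,"ax":0,"ay":0,"az":0}]' 55
python3 -c "
from h import *
st();to(.4236,.0986,.26,-5.2)"
```

```text
time: 6.88
ee_pos: [0.4144, -0.3293, 0.2591]
eef_rot: [0.706, 0.708, -0.0, -0.0]
ft_force: [0.2, 0.2, -1.4]
width: 0.0217
grip_force: 55.1
time: 7.22
ee_pos: [0.4212, -0.233, 0.2589]
eef_rot: [0.738, 0.675, -0.001, -0.0]
ft_force: [1.4, 0.1, -0.9]
width: 0.0218
grip_force: 55.1
t7.22 p [ 0.4212 -0.233   0.2589] az-5.05 pitch0.09 roll-0.03 F [ 1.37  0.05 -0.89] w0.0218 g55.1 j [-0.28 -0.04  0.68  1.82  0.02  1.35  0.31]
shift [11.02 -0.89 -0.04] turn [-0.02  0.01  0.02] | axes after turn [11.02 -0.92 -0.04]
```

```bash

python3 -m crank '[{"claw":1,"dx":1,"dy":-0.1,"dz":0,"ax":0,"ay":0,"az":0},{"claw":1,"dx":1,"dy":-0.1,"dz":0,"ax":0,"ay":0,"az":0},{"claw":1,"dx":1,"dy":-0.1,"dz":0,"ax":0,"ay":0,"az":0},{"claw":1,"dx":1,"dy":-0.1,"dz":0,"ax":0,"ay":0,"az":0},{"claw":1,"dx":1,"dy":-0.1,"dz":0,"ax":0,"ay":0,"az":0},{"claw":1,"dx":1,"dy":-0.1,"dz":0,"ax":0,"ay":0,"az":0},{"claw":1,"dx":1,"dy":-0.1,"dz":0,"ax":0,"ay":0,"az":0},{"claw":1,"dx":1,"dy":-0.1,"dz":0,"ax":0,"ay":0,"az":0}]' 55 >/dev/null
python3 -m crank '[{"claw":1,"dx":1,"dy":-0.1,"dz":0,"ax":0,"ay":0,"az":0},{"claw":1,"dx":1,"dy":0,"dz":0,"ax":0,"ay":0,"az":0},{"claw":1,"dx":0.8,"dy":0,"dz":0,"ax":0,"ay":0,"az":0},{"claw":1,"dx":0.2,"dy":0,"dz":0.4,"ax":0,"ay":0,"az":0},{"claw":1,"dx":0,"dy":0,"dz":0,"ax":0,"ay":0,"az":0},{"claw":1,"dx":0,"dy":0,"dz":0,"ax":0,"ay":0,"az":0}]' 55 >/dev/null
python3 -c "
from h import *
st();to(.4236,.0986,.21,-5.2);snap('w4')"
```

```text
t8.38 p [0.4228 0.0969 0.2465] az-4.94 pitch0.14 roll-0.07 F [ 0.   -0.79 -1.27] w0.0213 g55.1 j [-0.57 -0.11  0.22  1.92  0.03  1.33 -0.44]
shift [0.06 0.02 1.22] turn [-0.02  0.01  0.04] | axes after turn [0.06 0.02 1.22]
```

View pics/w4.png

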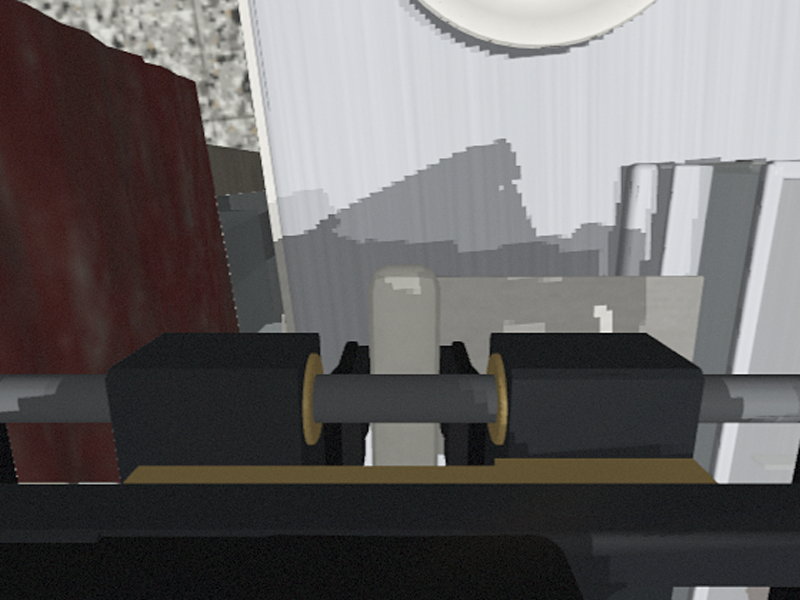

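```bash
python3 - <<'E'
from h import *
c=pickle.load(open("w4.pkl","rb"));k=.7
a=np.radians(-5.2);X=np.array([np.cos(a),np.sin(a)]);Y=np.array([-X[1],X[0]]);o=np.array([.614,.017])
for n,u,v,z in[("apron front",625,170,.184),("strip end",657,170,.184),("lip front",675,167,.192),("lip back",713,167,.192),("lip front low",661,275,.192),("cover top edge",770,170,.223),("cover in",778,300,.223),("sidewall end",720,162,.2),("blade corner",703,277,.235),("dish edge near",533,47,.187)]:
    p=ray(c,u*k,v*k,z)[:2];d=p-o;print(n,p.round(4),"case",(d@X).round(4),(d@Y).round(4))
g=cv2.cvtColor(c["color"],cv2.COLOR_RGB2GRAY);print(g[122,430:560:2])
E
```

```text
apron front [0.5187 0.155 ] case -0.1074 0.1287
strip end [0.5316 0.1538] case -0.0944 0.1288
lip front [0.5348 0.1546] case -0.0914 0.1298
lip back [0.5495 0.1533] case -0.0765 0.1299
lip front low [0.5307 0.1118] case -0.0915 0.0869
cover top edge [0.5503 0.1518] case -0.0756 0.1284
cover in [0.5569 0.1065] case -0.065 0.084
sidewall end [0.5474 0.1552] case -0.0789 0.1316
blade corner [0.5232 0.1202] case -0.0998 0.0945
dish edge near [0.4819 0.2036] case -0.1485 0.1739
[214 202 162 108  94  95 129 177 200 217 222 222 218 205 194 153 110 111
 112 109  98 183 219 217 216 217 215 217 218 217 195 195 192 192 157 113
 112 115 114 112 112 113 113 116 114 113 115 115 114 114 109  90  98 150
 209 219 219 218 220 219 218 218 218 218 218]
```

```bash

python3 -m crank '[{"claw":1,"dx":0.05,"dy":0,"dz":0.5,"ax":0,"ay":0,"az":0.04},{"claw":1,"dx":0,"dy":0,"dz":0.5,"ax":0,"ay":0,"az":0},{"claw":1,"dx":0,"dy":0,"dz":0.4,"ax":0,"ay":0,"az":0},{"claw":1,"dx":0,"dy":0,"dz":0.12,"ax":0,"ay":0,"az":0},{"claw":1,"dx":0,"dy":0,"dz":0,"ax":0,"ay":0,"az":0},{"claw":1,"dx":0,"dy":0,"dz":0,"ax":0,"ay":0,"az":0}]' 58
cat >> h.py <<'E'
a=np.radians(-5.2);X=np.array([np.cos(a),np.sin(a)]);Y=np.array([-X[1],X[0]]);o=np.array([.613,.016])
def case(x,y):return o+x*X+y*Y
def edge():
    p=r.read_state()["ee_pos"];d=p[:2]-o;print("edge case x %.4f y %.4f blade bottom z %.4f"%(d@X+.097,d@Y,p[2]-.0135))
E
python3 - <<'E'
from h import *
st();edge();p=case(-.080-.097,.064);to(p[0],p[1],.2,-5.2)
th=np.r_[0,.1,np.arange(.25,1.9,.15)];R=.155
x=-R*np.cos(th)-.029*np.sin(th);z=-.029*np.cos(th)+R*np.sin(th)
for i in range(len(th)):print(th[i].round(2),"edge case x %.1f TCP z %.4f"%(74.5+1e3*x[i],.22+z[i]+.0115),"step dy %.2f dz %.2f"%((x[i]-x[i-1])/.03,-(z[i]-z[i-1])/.03) if i else "")
E
```

```text
time: 8.93
ee_pos: [0.4236, 0.0986, 0.2018]
eef_rot: [0.739, 0.674, -0.0, -0.0]
ft_force: [-1.0, -0.1, -1.3]
width: 0.0213
grip_force: 58.1
t8.93 p [0.4236 0.0986 0.2018] az-5.25 pitch0.04 roll0.02 F [-1.   -0.06 -1.34] w0.0213 g58.1 j [-0.57 -0.08  0.23  1.99  0.02  1.23 -0.44]
edge case x -0.0991 y 0.0651 blade bottom z 0.1883
shift [-0.03  0.64  0.06] turn [-0.01 -0.   -0.01] | axes after turn [-0.04  0.64  0.06]
0.0 edge case x -80.5 TCP z 0.2025 
0.1 edge case x -82.6 TCP z 0.2181 step dy -0.07 dz -0.52
0.25 edge case x -82.9 TCP z 0.2417 step dy -0.01 dz -0.79
0.4 edge case x -79.6 TCP z 0.2651 step dy 0.11 dz -0.78
0.55 edge case x -72.8 TCP z 0.2878 step dy 0.23 dz -0.75
0.7 edge case x -62.7 TCP z 0.3092 step dy 0.34 dz -0.71
0.85 edge case x -49.6 TCP z 0.3288 step dy 0.44 dz -0.65
1.0 edge case x -33.6 TCP z 0.3463 step dy 0.53 dz -0.58
1.15 edge case x -15.3 TCP z 0.3611 step dy 0.61 dz -0.50
1.3 edge case x 5.1 TCP z 0.3731 step dy 0.68 dz -0.40
1.45 edge case x 27.0 TCP z 0.3819 step dy 0.73 dz -0.29
1.6 edge case x 50.0 TCP z 0.3873 step dy 0.77 dz -0.18
1.75 edge case x 73.6 TCP z 0.3892 step dy 0.79 dz -0.06
```

```bash

python3 -m crank '[{"claw":1,"dx":0,"dy":0,"dz":0.07,"ax":0,"ay":0,"az":0},{"claw":1,"dx":0,"dy":0,"dz":0,"ax":0,"ay":0,"az":0},{"claw":1,"dx":0,"dy":0.16,"dz":0,"ax":0,"ay":0,"az":0},{"claw":1,"dx":0,"dy":0.16,"dz":0,"ax":0,"ay":0,"az":0},{"claw":1,"dx":0,"dy":0.16,"dz":0,"ax":0,"ay":0,"az":0},{"claw":1,"dx":0,"dy":0.16,"dz":0,"ax":0,"ay":0,"az":0},{"claw":1,"dx":0,"dy":0,"dz":0,"ax":0,"ay":0,"az":0}]' 58
python3 -c "
from h import *
st();edge()"
```

```text
time: 9.52
ee_pos: [0.4433, 0.0972, 0.1988]
eef_rot: [0.739, 0.674, -0.001, -0.0]
ft_force: [0.1, 0.1, -1.6]
width: 0.0215
grip_force: 58.1
t9.52 p [0.4433 0.0972 0.1988] az-5.21 pitch0.07 roll-0.01 F [ 0.09  0.15 -1.56] w0.0215 g58.1 j [-0.56 -0.03  0.24  1.95  0.01  1.22 -0.41]
edge case x -0.0793 y 0.0655 blade bottom z 0.1853
```

```bash

python3 -m crank '[{"claw":1,"dx":0,"dy":0,"dz":-0.2,"ax":0,"ay":0,"az":0},{"claw":1,"dx":0,"dy":-0.05,"dz":-0.2,"ax":0,"ay":0,"az":0},{"claw":1,"dx":0,"dy":-0.05,"dz":-0.3,"ax":0,"ay":0,"az":0},{"claw":1,"dx":0,"dy":0,"dz":-0.3,"ax":0,"ay":0,"az":0}]' 58
python3 -m crank '[{"claw":1,"dx":0,"dy":0,"dz":-0.4,"ax":0,"ay":0,"az":0},{"claw":1,"dx":0,"dy":0,"dz":0,"ax":0,"ay":0,"az":0}]' 58
python3 -c "
from h import *
st();edge();c=r.camera('scene');cv2.imwrite('pics/s1.png',cv2.resize(c['color'][120:300,200:440],(800,600),interpolation=cv2.INTER_CUBIC)[:,:,::-1])"
```

```text
time: 9.85
ee_pos: [0.4386, 0.0976, 0.2296]
eef_rot: [0.738, 0.674, -0.001, -0.001]
ft_force: [-2.1, -0.1, -3.6]
width: 0.0217
grip_force: 58.0
time: 10.02
ee_pos: [0.4401, 0.098, 0.2435]
eef_rot: [0.738, 0.674, 0.001, -0.0]
ft_force: [0.6, -0.2, -0.4]
width: 0.0214
grip_force: 58.1
t10.02 p [0.4401 0.098  0.2435] az-5.18 pitch-0.07 roll0.10 F [ 0.62 -0.24 -0.45] w0.0214 g58.1 j [-0.57 -0.07  0.24  1.89  0.02  1.32 -0.43]
edge case x -0.0827 y 0.0660 blade bottom z 0.2300
```

```bash

python3 -m crank '[{"claw":1,"dx":0,"dy":0.03,"dz":-0.37,"ax":0,"ay":0,"az":0},{"claw":1,"dx":0,"dy":0.08,"dz":-0.39,"ax":0,"ay":0,"az":0},{"claw":1,"dx":0,"dy":0.1,"dz":-0.38,"ax":0,"ay":0,"az":0},{"claw":1,"dx":0,"dy":0.13,"dz":-0.37,"ax":0,"ay":0,"az":0},{"claw":1,"dx":0,"dy":0.16,"dz":-0.36,"ax":0,"ay":0,"az":0},{"claw":1,"dx":0,"dy":0.18,"dz":-0.35,"ax":0,"ay":0,"az":0}]' 58
python3 -m crank '[{"claw":1,"dx":0,"dy":0.21,"dz":-0.33,"ax":0,"ay":0,"az":0},{"claw":1,"dx":0,"dy":0.23,"dz":-0.32,"ax":0,"ay":0,"az":0}]' 58
python3 -c "
from h import *
st();edge();c=r.camera('side');cv2.imwrite('pics/s1.png',cv2.resize(c['color'][100:290,180:420],(800,600),interpolation=cv2.INTER_CUBIC)[:,:,::-1])"
```

```text
time: 10.57
ee_pos: [0.4601, 0.0958, 0.3089]
eef_rot: [0.738, 0.674, -0.0, -0.001]
ft_force: [-0.7, -0.5, -3.3]
width: 0.0214
grip_force: 58.0
time: 10.73
ee_pos: [0.4735, 0.0945, 0.3284]
eef_rot: [0.738, 0.674, -0.0, -0.0]
ft_force: [-1.4, -0.6, -2.3]
width: 0.0213
grip_force: 58.0
t10.73 p [0.4735 0.0945 0.3284] az-5.18 pitch0.06 roll0.02 F [-1.37 -0.62 -2.34] w0.0213 g58.0 j [-0.56 -0.03  0.26  1.68  0.01  1.5  -0.39]
edge case x -0.0491 y 0.0656 blade bottom z 0.3149
```

View pics/s1.png

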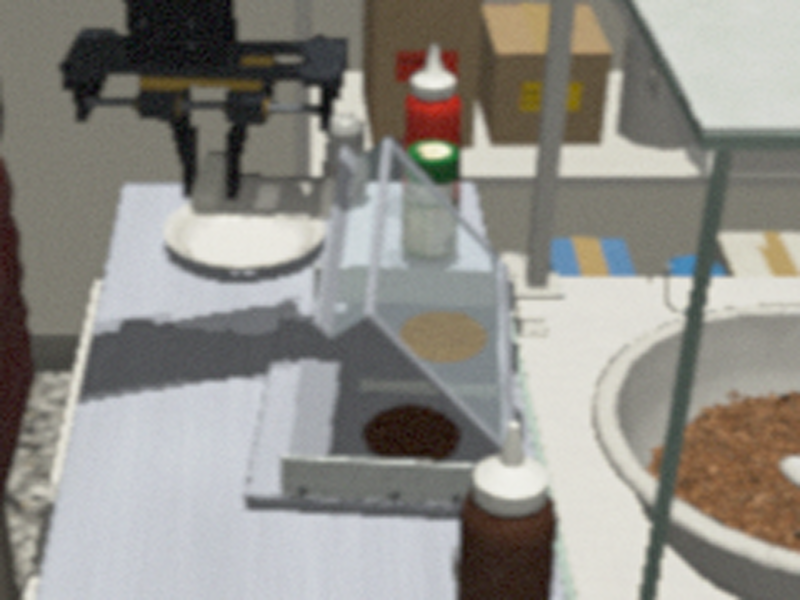

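```bash

python3 -m crank '[{"claw":1,"dx":0,"dy":0.26,"dz":-0.3,"ax":0,"ay":0,"az":0},{"claw":1,"dx":0,"dy":0.27,"dz":-0.28,"ax":0,"ay":0,"az":0},{"claw":1,"dx":0,"dy":0.3,"dz":-0.26,"ax":0,"ay":0,"az":0},{"claw":1,"dx":0,"dy":0.31,"dz":-0.24,"ax":0,"ay":0,"az":0},{"claw":1,"dx":0,"dy":0.33,"dz":-0.21,"ax":0,"ay":0,"az":0},{"claw":1,"dx":0,"dy":0.35,"dz":-0.19,"ax":0,"ay":0,"az":0},{"claw":1,"dx":0,"dy":0.36,"dz":-0.16,"ax":0,"ay":0,"az":0},{"claw":1,"dx":0,"dy":0.37,"dz":-0.13,"ax":0,"ay":0,"az":0}]' 58
python3 -c "
from h import *
st();edge()"
python3 -m crank '[{"claw":1,"dx":0,"dy":0.38,"dz":-0.1,"ax":0,"ay":0,"az":0},{"claw":1,"dx":0,"dy":0.38,"dz":-0.08,"ax":0,"ay":0,"az":0},{"claw":1,"dx":0,"dy":0.38,"dz":-0.04,"ax":0,"ay":0,"az":0},{"claw":1,"dx":0,"dy":0.38,"dz":-0.02,"ax":0,"ay":0,"az":0},{"claw":1,"dx":0,"dy":0.1,"dz":0,"ax":0,"ay":0,"az":0}]' 58
python3 -c "
from h import *
st();edge()"
```

```text
time: 11.45
ee_pos: [0.5499, 0.0876, 0.3807]
eef_rot: [0.738, 0.674, -0.0, -0.0]
ft_force: [-1.2, -0.4, -1.1]
width: 0.0218
grip_force: 58.0
t11.45 p [0.5499 0.0876 0.3807] az-5.18 pitch0.05 roll0.01 F [-1.15 -0.35 -1.14] w0.0218 g58.0 j [-0.51  0.14  0.32  1.4  -0.04  1.61 -0.29]
edge case x 0.0276 y 0.0656 blade bottom z 0.3672
time: 11.87
ee_pos: [0.5989, 0.0831, 0.3871]
eef_rot: [0.738, 0.674, -0.0, -0.0]
ft_force: [0.5, -0.3, -0.4]
width: 0.0215
grip_force: 58.2
t11.87 p [0.5989 0.0831 0.3871] az-5.20 pitch0.05 roll-0.03 F [ 0.46 -0.27 -0.36] w0.0215 g58.2 j [-0.47  0.26  0.34  1.25 -0.09  1.64 -0.24]
edge case x 0.0769 y 0.0656 blade bottom z 0.3736
```

```bash

python3 -m crank '[{"claw":1,"dx":0,"dy":0.1,"dz":0,"ax":0,"ay":0,"az":0},{"claw":1,"dx":0,"dy":0.1,"dz":0,"ax":0,"ay":0,"az":0},{"claw":1,"dx":0,"dy":0.08,"dz":0,"ax":0,"ay":0,"az":0},{"claw":1,"dx":0,"dy":0,"dz":0,"ax":0,"ay":0,"az":0}]' 58
python3 -c "
from h import *
st();edge();p=case(-.06-.097,.064);to(p[0],p[1],.26,-5.2);c=r.camera('side');cv2.imwrite('pics/s2.png',c['color'][:,:,::-1]);pickle.dump(c,open('s2.pkl','wb'))"
```

```text
time: 12.2
ee_pos: [0.6056, 0.0826, 0.3871]
eef_rot: [0.738, 0.674, -0.001, -0.001]
ft_force: [-3.5, 0.6, -0.6]
width: 0.0215
grip_force: 58.4
t12.20 p [0.6056 0.0826 0.3871] az-5.17 pitch0.15 roll0.01 F [-3.53  0.61 -0.58] w0.0215 g58.4 j [-0.47  0.28  0.34  1.23 -0.09  1.65 -0.23]
edge case x 0.0836 y 0.0657 blade bottom z 0.3736
shift [-0.05 -4.78  4.25] turn [-0.02 -0.    0.  ] | axes after turn [-0.06 -4.79  4.24]
```

```bash

python3 -m crank '[{"claw":1,"dx":0,"dy":-0.5,"dz":0,"ax":0,"ay":0,"az":0},{"claw":1,"dx":0,"dy":-1,"dz":0,"ax":0,"ay":0,"az":0},{"claw":1,"dx":0,"dy":-1,"dz":0.4,"ax":0,"ay":0,"az":0},{"claw":1,"dx":0,"dy":-1,"dz":0.8,"ax":0,"ay":0,"az":0},{"claw":1,"dx":0,"dy":-0.8,"dz":0.9,"ax":0,"ay":0,"az":0},{"claw":1,"dx":0,"dy":-0.45,"dz":1,"ax":0,"ay":0,"az":0},{"claw":1,"dx":0,"dy":0,"dz":1,"ax":0,"ay":0,"az":0},{"claw":1,"dx":0,"dy":0,"dz":0.8,"ax":0,"ay":0,"az":0}]' 58 >/dev/null
python3 -m crank '[{"claw":1,"dx":0,"dy":0,"dz":0.6,"ax":0,"ay":0,"az":0},{"claw":1,"dx":0,"dy":0,"dz":0,"ax":0,"ay":0,"az":0},{"claw":1,"dx":0,"dy":0,"dz":0,"ax":0,"ay":0,"az":0}]' 58 >/dev/null
python3 - <<'E'
from h import *
st();edge();p=case(-.06-.097,.064);to(p[0],p[1],.1988,-5.2)
# patty position from side + scene cameras by colour
for n in("side","scene"):
    c=r.camera(n);h=cv2.cvtColor(c["color"],cv2.COLOR_RGB2HSV);q=px(c,np.r_[case(.02,.066),.199]).ravel().astype(int)
    print(n,q,c["color"][q[1],q[0]],h[q[1],q[0]]);pickle.dump(c,open(n+"2.pkl","wb"))
    m=cv2.inRange(h,(8,90,60),(25,255,255));k,l,S,C=cv2.connectedComponentsWithStats(m)
    for i in range(1,k):
        if S[i][4]>80 and abs(C[i]-q).max()<60:print(S[i],ray(c,*C[i],.197).round(4))
E
```

```text
t13.17 p [0.4637 0.0953 0.2224] az-5.19 pitch0.10 roll-0.01 F [ 0.15 -0.28  0.66] w0.0221 g58.1 j [-0.56 -0.01  0.27  1.87  0.    1.28 -0.39]
edge case x -0.0588 y 0.0654 blade bottom z 0.2089
shift [-0.05 -0.04  0.79] turn [-0.02  0.    0.  ] | axes after turn [-0.05 -0.04  0.79]
side [310 204] [233 162  10] [ 20 244 233]
[300 199  26  16 334] [0.6431 0.0728 0.197 ]
[290 229  27  16 331] [ 0.6119 -0.0551  0.197 ]
scene [305 190] [169 113  29] [ 18 211 169]
[296 182  22  19 326] [0.6416 0.0784 0.197 ]
[303 220  19  18 169] [ 0.6085 -0.0529  0.197 ]
```

```bash

python3 -m crank '[{"claw":1,"dx":-0.03,"dy":0,"dz":0.4,"ax":-0.02,"ay":0,"az":0},{"claw":1,"dx":0,"dy":0,"dz":0.25,"ax":0,"ay":0,"az":0},{"claw":1,"dx":0,"dy":0,"dz":0.16,"ax":0,"ay":0,"az":0},{"claw":1,"dx":0,"dy":0,"dz":0,"ax":0,"ay":0,"az":0},{"claw":1,"dx":0,"dy":0,"dz":0,"ax":0,"ay":0,"az":0}]' 58 >/dev/null
python3 -c "
from h import *
st();edge()"
```

```text
t13.68 p [0.464  0.0946 0.1983] az-5.18 pitch-0.05 roll0.01 F [-0.02 -0.61 -0.62] w0.0216 g58.1 j [-0.56  0.01  0.27  1.91 -0.    1.22 -0.38]
edge case x -0.0585 y 0.0648 blade bottom z 0.1848
```

```bash

python3 -m crank '[{"claw":1,"dx":0,"dy":0.3,"dz":0.01,"ax":0.05,"ay":0,"az":0},{"claw":1,"dx":0,"dy":0.4,"dz":0,"ax":0,"ay":0,"az":0},{"claw":1,"dx":0,"dy":0.3,"dz":0,"ax":0,"ay":0,"az":0},{"claw":1,"dx":0,"dy":0.2,"dz":0,"ax":0,"ay":0,"az":0},{"claw":1,"dx":0,"dy":0.15,"dz":0,"ax":0,"ay":0,"az":0},{"claw":1,"dx":0,"dy":0.15,"dz":0,"ax":0,"ay":0,"az":0},{"claw":1,"dx":0,"dy":0.15,"dz":0,"ax":0,"ay":0,"az":0},{"claw":1,"dx":0,"dy":0.15,"dz":0,"ax":0,"ay":0,"az":0}]' 58 >/dev/null
python3 -c "
from h import *
st();edge()"
```

```text
t14.35 p [0.518  0.0897 0.1976] az-5.18 pitch0.26 roll0.02 F [-2.92 -0.09  3.27] w0.0216 g58.9 j [-0.53  0.14  0.3   1.78 -0.04  1.23 -0.31]
edge case x -0.0043 y 0.0648 blade bottom z 0.1841
```

```bash

python3 -m crank '[{"claw":1,"dx":0,"dy":0.15,"dz":-0.015,"ax":0,"ay":0,"az":0},{"claw":1,"dx":0,"dy":0.15,"dz":0,"ax":0,"ay":0,"az":0},{"claw":1,"dx":0,"dy":0.15,"dz":0,"ax":0,"ay":0,"az":0},{"claw":1,"dx":0,"dy":0.15,"dz":0,"ax":0,"ay":0,"az":0},{"claw":1,"dx":0,"dy":0.15,"dz":0,"ax":0,"ay":0,"az":0},{"claw":1,"dx":0,"dy":0.15,"dz":0,"ax":0,"ay":0,"az":0}]' 58 >/dev/null
python3 -c "
from h import *
st();edge()"
python3 -m crank '[{"claw":1,"dx":0,"dy":0.15,"dz":0,"ax":0,"ay":0,"az":0},{"claw":1,"dx":0,"dy":0.15,"dz":0,"ax":0,"ay":0,"az":0},{"claw":1,"dx":0,"dy":0.15,"dz":0,"ax":0,"ay":0,"az":0},{"claw":1,"dx":0,"dy":0.15,"dz":0,"ax":0,"ay":0,"az":0}]' 58 >/dev/null
python3 -c "
from h import *
st();edge();c=r.camera('side');cv2.imwrite('pics/s3.png',c['color'][:,:,::-1])
h=cv2.cvtColor(c['color'],cv2.COLOR_RGB2HSV);m=cv2.inRange(h,(8,90,60),(25,255,255));k,l,S,C=cv2.connectedComponentsWithStats(m)
for i in range(1,k):
    if S[i][4]>80 and 250<C[i][0]<350 and 150<C[i][1]<250:print(S[i],(ray(c,*C[i],.197)[:2]-o)@np.c_[X,Y])
"
```

```text
t14.85 p [0.5449 0.0872 0.1977] az-5.19 pitch0.27 roll0.00 F [-2.18 -0.    1.73] w0.0214 g58.7 j [-0.51  0.2   0.31  1.72 -0.06  1.24 -0.28]
edge case x 0.0228 y 0.0647 blade bottom z 0.1842
t15.18 p [0.5628 0.0855 0.1977] az-5.18 pitch0.27 roll0.00 F [-1.96 -0.46  3.2 ] w0.0216 g58.9 j [-0.5   0.24  0.32  1.67 -0.08  1.25 -0.26]
edge case x 0.0407 y 0.0647 blade bottom z 0.1842
[264 176  33   5  89] [-0.0691439   0.19316576]
[303 198  26  16 328] [0.03360387 0.06413346]
[290 229  27  16 322] [ 0.00492843 -0.07069029]
```

```bash

python3 -m crank '[{"claw":1,"dx":0,"dy":0.15,"dz":0,"ax":0,"ay":0,"az":0},{"claw":1,"dx":0,"dy":0.15,"dz":0,"ax":0,"ay":0,"az":0},{"claw":1,"dx":0,"dy":0.15,"dz":0,"ax":0,"ay":0,"az":0},{"claw":1,"dx":0,"dy":0.15,"dz":0,"ax":0,"ay":0,"az":0},{"claw":1,"dx":0,"dy":0,"dz":0,"ax":0,"ay":0,"az":0}]' 58 >/dev/null
python3 -c "
from h import *
st();edge()"
python3 -m crank '[{"claw":1,"dx":0,"dy":0,"dz":-0.05,"ax":-0.15,"ay":0,"az":0},{"claw":1,"dx":0,"dy":0,"dz":-0.1,"ax":-0.15,"ay":0,"az":0},{"claw":1,"dx":0,"dy":0,"dz":-0.15,"ax":-0.1,"ay":0,"az":0},{"claw":1,"dx":0,"dy":0,"dz":-0.15,"ax":0,"ay":0,"az":0}]' 58 >/dev/null
python3 -c "
from h import *
st();edge();c=r.camera('scene');cv2.imwrite('pics/s4.png',cv2.resize(c['color'][120:300,200:440],(800,600),interpolation=cv2.INTER_CUBIC)[:,:,::-1])
c=r.camera('side');cv2.imwrite('pics/s5.png',c['color'][:,:,::-1])
h=cv2.cvtColor(c['color'],cv2.COLOR_RGB2HSV);m=cv2.inRange(h,(8,90,60),(25,255,255));k,l,S,C=cv2.connectedComponentsWithStats(m)
for i in range(1,k):
    if S[i][4]>80 and 250<C[i][0]<350 and 150<C[i][1]<250:print(S[i],(ray(c,*C[i],.212)[:2]-o)@np.c_[X,Y])
"
```

```text
t15.65 p [0.5814 0.0838 0.1976] az-5.20 pitch0.20 roll0.00 F [1.8  0.69 2.11] w0.0211 g58.5 j [-0.49  0.28  0.32  1.63 -0.09  1.26 -0.24]
edge case x 0.0594 y 0.0647 blade bottom z 0.1841
t15.98 p [0.5794 0.084  0.2114] az-5.17 pitch-2.17 roll0.01 F [ 0.59  0.03 -1.37] w0.0218 g58.0 j [-0.5   0.23  0.32  1.65 -0.07  1.23 -0.26]
edge case x 0.0574 y 0.0647 blade bottom z 0.1979
[269 172  35   4  97] [-0.05385109  0.19707197]
[302 192  27  16 336] [0.03184424 0.06929313]
[290 229  27  16 323] [ 0.00559646 -0.09047805]
```

```bash

python3 -m crank '[{"claw":1,"dx":0,"dy":0,"dz":-0.2,"ax":-0.05,"ay":0,"az":0},{"claw":1,"dx":0,"dy":0,"dz":-0.3,"ax":0,"ay":0,"az":0},{"claw":1,"dx":0,"dy":0,"dz":-0.3,"ax":0,"ay":0,"az":0},{"claw":1,"dx":0,"dy":-0.1,"dz":-0.3,"ax":0,"ay":0,"az":0},{"claw":1,"dx":0,"dy":-0.2,"dz":-0.3,"ax":0,"ay":0,"az":0},{"claw":1,"dx":0,"dy":-0.3,"dz":-0.2,"ax":0,"ay":0,"az":0},{"claw":1,"dx":0,"dy":-0.4,"dz":-0.1,"ax":0,"ay":0,"az":0},{"claw":1,"dx":0,"dy":-0.5,"dz":0,"ax":0,"ay":0,"az":0}]' 58 >/dev/null
python3 -m crank '[{"claw":1,"dx":0,"dy":-0.5,"dz":0,"ax":0,"ay":0,"az":0},{"claw":1,"dx":0.1,"dy":-0.5,"dz":0,"ax":0,"ay":0,"az":0},{"claw":1,"dx":0.2,"dy":-0.5,"dz":0,"ax":0,"ay":0,"az":0},{"claw":1,"dx":0.3,"dy":-0.5,"dz":0,"ax":0,"ay":0,"az":0},{"claw":1,"dx":0.3,"dy":-0.45,"dz":0,"ax":0,"ay":0,"az":0},{"claw":1,"dx":0.2,"dy":-0.3,"dz":0,"ax":0,"ay":0,"az":0},{"claw":1,"dx":0.1,"dy":-0.1,"dz":0,"ax":0,"ay":0,"az":0},{"claw":1,"dx":0,"dy":0,"dz":0,"ax":0,"ay":0,"az":0}]' 58 >/dev/null
python3 - <<'E'
from h import *
st();c=snap('w5')
a=cv2.imread('pics/w5.png');s=r.camera('side');pickle.dump(s,open('side5.pkl','wb'))
b=s['color'][130:240,180:360][:,:,::-1]
cv2.imwrite('pics/m5.png',np.vstack([a[:330,:],cv2.resize(b,(442,270),interpolation=cv2.INTER_CUBIC).copy() if 0 else np.hstack([cv2.resize(b,(442,270),interpolation=cv2.INTER_CUBIC),np.zeros((270,358,3),np.uint8)])]))
E
```

```text
t17.42 p [0.4508 0.1324 0.2568] az-5.10 pitch-2.46 roll0.03 F [ 0.06 -0.17 -2.36] w0.0220 g58.0 j [-0.62 -0.07  0.21  1.86  0.04  1.31 -0.5 ]
```

View pics/m5.png

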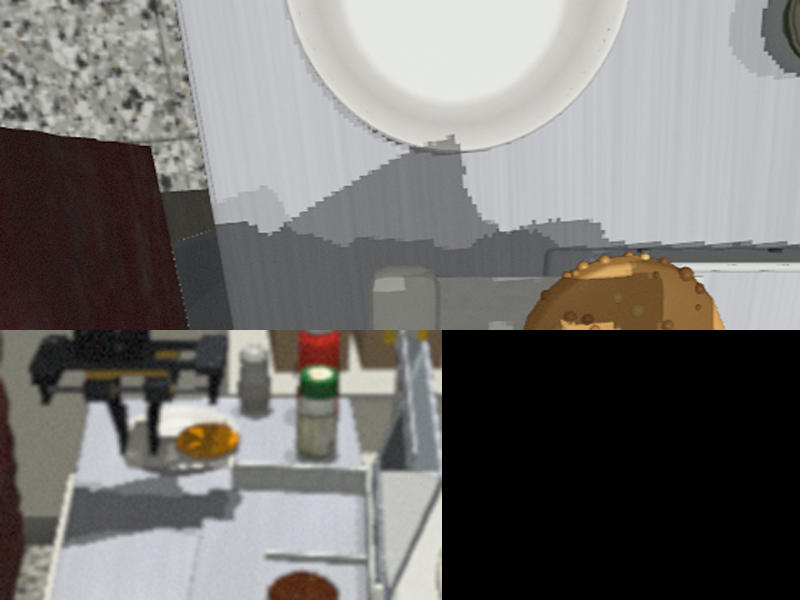

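```bash
python3 - <<'E'
from h import *
from scipy.optimize import least_squares
c=pickle.load(open("w5.pkl","rb"));im=c["color"].astype(int)
m=((im[:,:,2]-im[:,:,0]<=6)&(im.sum(2)>330)).astype(np.uint8)[:112];m=cv2.morphologyEx(m,cv2.MORPH_OPEN,np.ones((3,3)))
k,l,S,C=cv2.connectedComponentsWithStats(m);i=l[20,320];print(S[i]);m=(l==i)
pts=[]
for u in range(205,440,4):
    col=np.where(m[:,u])[0]
    if len(col) and col.max()>3:pts.append((u,col.max()+.5))
P=np.array([ray(c,u,v,.187)[:2] for u,v in pts])
f=least_squares(lambda q:np.hypot(*(P-q[:2]).T)-.069,[.49,.27],loss="soft_l1",f_scale=.001);print(f.x,np.abs(f.fun).mean(),len(P))
f=least_squares(lambda q:np.hypot(*(P-q[:2]).T)-q[2],[.49,.27,.069],loss="soft_l1",f_scale=.001);print(f.x)
# patty centre at z~.257
z=.2568-.0115+.003
for u,v in((624,252),(525,325),(723,320)):print(ray(c,u*.7,v*.7,z+.008))
print("blade centre y dir")
E
```

```text
[  188     0   254   112 20751]
[0.48818871 0.27082586] 0.0022210200655405975 59
[0.4890899  0.27744228 0.07474794]
[0.52229668 0.1673792  0.2563    ]
[0.49101742 0.14721969 0.2563    ]
[0.55468277 0.14228466 0.2563    ]
blade centre y dir
```

```bash
cat >> h.py <<'E'
D=np.array([.489,.272])
def tcp(s,ez,p):
    q=np.radians(p);f=.097*np.cos(q)-.0135*np.sin(q);d=.097*np.sin(q)+.0135*np.cos(q);return np.r_[D+(s-f)*X,ez+d]
def rot(p):
    return Ro.from_matrix(np.array([[-X[1],X[0],0],[X[0],X[1],0],[0,0,-1]]).T)*Ro.from_euler("x",p,degrees=True)
def plan(W):  # list of (s,ez,p): one row each, from the measured pose
    st0=r.read_state();P=np.array(st0["ee_pos"]);R=Ro.from_quat(st0["eef_rot"])
    for s,ez,p in W:
        T=tcp(s,ez,p);Q=rot(p);d=R.inv().apply(T-P)/.03;w=np.degrees((R.inv()*Q).as_rotvec())/6
        print((s,ez,p),"d",d.round(2),"a",w.round(2));P,R=T,Q
E
python3 - <<'E'
from h import *
plan([(.012,.235,0)]);
plan([(.012,.235,0),(.012,.225,3),(.012,.215,5),(.012,.205,7),(.012,.197,9),(.012,.190,11),(.012,.184,11),(.012,.179,11),(.012,.176,11)])
E
```

```text
(0.012, 0.235, 0) d [ 4.78 -2.03  0.18] a [ 0.41  0.   -0.  ]
(0.012, 0.235, 0) d [ 4.78 -2.03  0.18] a [ 0.41  0.   -0.  ]
(0.012, 0.225, 3) d [-0.    0.03  0.16] a [ 0.5 -0.   0. ]
(0.012, 0.215, 5) d [0.   0.04 0.22] a [0.33 0.   0.  ]
(0.012, 0.205, 7) d [-0.    0.05  0.22] a [0.33 0.   0.  ]
(0.012, 0.197, 9) d [0.   0.05 0.15] a [ 0.33 -0.   -0.  ]
(0.012, 0.19, 11) d [-0.    0.05  0.12] a [0.33 0.   0.  ]
(0.012, 0.184, 11) d [0.   0.04 0.2 ] a [0. 0. 0.]
(0.012, 0.179, 11) d [0.   0.03 0.16] a [0. 0. 0.]
(0.012, 0.176, 11) d [0.   0.02 0.1 ] a [0. 0. 0.]
```

```bash

python3 -m crank '[{"claw":1,"dx":0.2,"dy":-0.08,"dz":0,"ax":0,"ay":0,"az":0},{"claw":1,"dx":0.4,"dy":-0.17,"dz":0,"ax":0,"ay":0,"az":0},{"claw":1,"dx":0.5,"dy":-0.21,"dz":0,"ax":0,"ay":0,"az":0},{"claw":1,"dx":0.5,"dy":-0.21,"dz":0,"ax":0,"ay":0,"az":0},{"claw":1,"dx":0.5,"dy":-0.21,"dz":0,"ax":0,"ay":0,"az":0},{"claw":1,"dx":0.5,"dy":-0.21,"dz":0,"ax":0,"ay":0,"az":0},{"claw":1,"dx":0.5,"dy":-0.21,"dz":0,"ax":0,"ay":0,"az":0},{"claw":1,"dx":0.5,"dy":-0.21,"dz":0,"ax":0,"ay":0,"az":0}]' 58 >/dev/null
python3 -m crank '[{"claw":1,"dx":0.5,"dy":-0.21,"dz":0,"ax":0,"ay":0,"az":0},{"claw":1,"dx":0.4,"dy":-0.17,"dz":0,"ax":0,"ay":0,"az":0},{"claw":1,"dx":0.2,"dy":-0.09,"dz":0,"ax":0,"ay":0,"az":0},{"claw":1,"dx":0.08,"dy":-0.04,"dz":0,"ax":0,"ay":0,"az":0},{"claw":1,"dx":0,"dy":0,"dz":0,"ax":0,"ay":0,"az":0},{"claw":1,"dx":0,"dy":0,"dz":0,"ax":0,"ay":0,"az":0}]' 58 >/dev/null
python3 - <<'E'
from h import *
st();s=snap('w6')
plan([(.012,.235,-2),(.012,.232,0),(.012,.225,3),(.012,.215,5),(.012,.205,7),(.012,.197,9),(.012,.190,11)])
c=r.camera('scene');pickle.dump(c,open('scene6.pkl','wb'));h=cv2.cvtColor(c['color'],cv2.COLOR_RGB2HSV);m=cv2.inRange(h,(8,90,60),(25,255,255));k,l,S,C=cv2.connectedComponentsWithStats(m)
for i in range(1,k):
    if S[i][4]>80 and 200<C[i][0]<350 and 120<C[i][1]<250:print(S[i],ray(c,*C[i],.25)-np.r_[D,0])
E
```

```text
t18.68 p [0.4045 0.2793 0.2538] az-5.25 pitch-2.44 roll-0.02 F [ 0.19 -1.44 -1.65] w0.0214 g58.1 j [-0.77  0.    0.05  1.8   0.03  1.31 -0.82]
(0.012, 0.235, -2) d [ 0.02 -0.03  0.29] a [ 0.07  0.   -0.01]
(0.012, 0.232, 0) d [-0.    0.01 -0.01] a [0.33 0.   0.  ]
(0.012, 0.225, 3) d [-0.    0.03  0.06] a [ 0.5 -0.   0. ]
(0.012, 0.215, 5) d [0.   0.04 0.22] a [0.33 0.   0.  ]
(0.012, 0.205, 7) d [-0.    0.05  0.22] a [0.33 0.   0.  ]
(0.012, 0.197, 9) d [0.   0.05 0.15] a [ 0.33 -0.   -0.  ]
(0.012, 0.19, 11) d [-0.    0.05  0.12] a [0.33 0.   0.  ]
[221 137  22  17 284] [-0.01401269  0.00968532  0.25      ]
[303 220  19  18 150] [ 0.10271073 -0.35966033  0.25      ]
```

```bash

python3 -m crank '[{"claw":1,"dx":-0.05,"dy":-0.02,"dz":0.2,"ax":0.07,"ay":0,"az":0},{"claw":1,"dx":-0.1,"dy":0,"dz":0.1,"ax":0.33,"ay":0,"az":0},{"claw":1,"dx":-0.05,"dy":0.03,"dz":0.1,"ax":0.5,"ay":0,"az":0},{"claw":1,"dx":0,"dy":0.04,"dz":0.2,"ax":0.33,"ay":0,"az":0},{"claw":1,"dx":0,"dy":0.05,"dz":0.2,"ax":0.33,"ay":0,"az":0},{"claw":1,"dx":0,"dy":0.05,"dz":0.15,"ax":0.33,"ay":0,"az":0},{"claw":1,"dx":0,"dy":0.05,"dz":0.1,"ax":0.25,"ay":0,"az":0},{"claw":1,"dx":0,"dy":0,"dz":0,"ax":0,"ay":0,"az":0}]' 58 >/dev/null
python3 - <<'E'
from h import *
D[1]-=.006
st()
plan([(.012,.188,11),(.012,.183,11),(.012,.179,11),(.012,.176,11),(.012,.176,11)])
E
```

```text
t19.45 p [0.4085 0.2726 0.2205] az-5.32 pitch10.55 roll-0.09 F [ 0.59 -1.18 -2.25] w0.0218 g58.1 j [-0.7   0.16  0.11  1.72 -0.13  1.41 -0.65]
(0.012, 0.188, 11) d [0.03 0.01 0.02] a [ 0.08  0.01 -0.02]
(0.012, 0.183, 11) d [0.   0.03 0.16] a [0. 0. 0.]
(0.012, 0.179, 11) d [0.   0.03 0.13] a [0. 0. 0.]
(0.012, 0.176, 11) d [0.   0.02 0.1 ] a [0. 0. 0.]
(0.012, 0.176, 11) d [0. 0. 0.] a [0. 0. 0.]
```

```bash

python3 -m crank '[{"claw":1,"dx":0.02,"dy":0.02,"dz":0.1,"ax":0.05,"ay":0,"az":0},{"claw":1,"dx":0,"dy":0.03,"dz":0.12,"ax":0,"ay":0,"az":0},{"claw":1,"dx":0,"dy":0.03,"dz":0.12,"ax":0,"ay":0,"az":0},{"claw":1,"dx":0,"dy":0.02,"dz":0.07,"ax":0,"ay":0,"az":0},{"claw":1,"dx":0,"dy":0,"dz":0,"ax":0,"ay":0,"az":0},{"claw":1,"dx":0,"dy":0,"dz":0,"ax":0,"ay":0,"az":0}]' 58 >/dev/null
python3 - <<'E'
from h import *
D[1]-=.006
st()
print((r.read_state()["ee_pos"]-tcp(.012,.176,11)).round(4))
plan([(.012,.1745,13),(.011,.174,15),(.009,.174,17),(.006,.174,19),(.002,.174,21),(-.003,.174,23),(-.008,.174,24),(-.013,.174,24),(-.018,.174,24),(-.023,.174,24),(-.028,.174,24),(-.033,.175,24),(-.038,.179,24),(-.043,.185,24),(-.048,.193,24)])
for n in('scene','side'):
  c=r.camera(n);h=cv2.cvtColor(c['color'],cv2.COLOR_RGB2HSV);m=cv2.inRange(h,(8,90,60),(25,255,255));k,l,S,C=cv2.connectedComponentsWithStats(m)
  for i in range(1,k):
    p=ray(c,*C[i],.197)
    if S[i][4]>80 and abs(p[:2]-D).max()<.08:print(n,S[i],p[:2]-D)
E
```

```text
t19.95 p [0.4085 0.2743 0.2093] az-5.17 pitch10.70 roll0.01 F [-0.17  0.56 -1.16] w0.0212 g58.0 j [-0.7   0.17  0.11  1.73 -0.14  1.39 -0.65]
[-0.0002  0.001   0.0015]
(0.012, 0.1745, 13) d [-0.03  0.05 -0.02] a [0.38 0.   0.  ]
(0.011, 0.174, 15) d [-0.   -0.01 -0.09] a [ 0.33 -0.   -0.  ]
(0.009, 0.174, 17) d [ 0.   -0.05 -0.1 ] a [ 0.33  0.   -0.  ]
(0.006, 0.174, 19) d [-0.   -0.08 -0.08] a [ 0.33 -0.   -0.  ]
(0.002, 0.174, 21) d [ 0.   -0.11 -0.07] a [ 0.33 -0.    0.  ]
(-0.003, 0.174, 23) d [-0.   -0.14 -0.05] a [0.33 0.   0.  ]
(-0.008, 0.174, 24) d [-0.   -0.15  0.01] a [ 0.17 -0.   -0.  ]
(-0.013, 0.174, 24) d [ 0.   -0.15  0.07] a [0. 0. 0.]
(-0.018, 0.174, 24) d [ 0.   -0.15  0.07] a [0. 0. 0.]
(-0.023, 0.174, 24) d [-0.   -0.15  0.07] a [0. 0. 0.]
(-0.028, 0.174, 24) d [ 0.   -0.15  0.07] a [0. 0. 0.]
(-0.033, 0.175, 24) d [-0.   -0.17  0.04] a [0. 0. 0.]
(-0.038, 0.179, 24) d [ 0.   -0.21 -0.05] a [0. 0. 0.]
(-0.043, 0.185, 24) d [-0.   -0.23 -0.11] a [0. 0. 0.]
(-0.048, 0.193, 24) d [-0.   -0.26 -0.18] a [0. 0. 0.]
scene [224 152  21  16 252] [-0.012223    0.00307944]
side [238 164  23  13 235] [-0.01060813 -0.00254218]
```

```bash

python3 -m crank '[{"claw":1,"dx":-0.03,"dy":0.04,"dz":-0.02,"ax":0.38,"ay":0,"az":0},{"claw":1,"dx":0,"dy":0.02,"dz":-0.1,"ax":0.33,"ay":0,"az":0},{"claw":1,"dx":0,"dy":0.01,"dz":-0.12,"ax":0.33,"ay":0,"az":0},{"claw":1,"dx":0,"dy":0.01,"dz":-0.11,"ax":0.33,"ay":0,"az":0},{"claw":1,"dx":0,"dy":0.01,"dz":-0.11,"ax":0.33,"ay":0,"az":0},{"claw":1,"dx":0,"dy":0,"dz":0,"ax":0,"ay":0,"az":0}]' 58 >/dev/null
cat >> h.py <<'E'
def pat(z=.19):
 for n in('scene','side'):
  c=r.camera(n);h=cv2.cvtColor(c['color'],cv2.COLOR_RGB2HSV);m=cv2.inRange(h,(8,90,60),(25,255,255));k,l,S,C=cv2.connectedComponentsWithStats(m)
  for i in range(1,k):
    p=ray(c,*C[i],z)
    if S[i][4]>80 and abs(p[:2]-D).max()<.08:print(n,S[i],p[:2]-D)
E
python3 - <<'E'
from h import *
st();pat();D[1]-=.006
plan([(.012,.174,21),(.009,.174,23),(.005,.174,24),(0,.174,24),(-.005,.174,24)])
E
```

```text
t20.55 p [0.4159 0.2723 0.2218] az-5.28 pitch20.96 roll-0.02 F [ 0.08 -0.38 -1.53] w0.0215 g58.0 j [-0.64  0.29  0.14  1.59 -0.24  1.57 -0.56]
scene [226 152  21  16 241] [-0.00524627  0.00113882]
side [241 164  22  15 224] [-0.0034754 -0.0009272]
(0.012, 0.174, 21) d [0.   0.02 0.  ] a [ 0.03  0.   -0.  ]
(0.009, 0.174, 23) d [-0.   -0.08 -0.08] a [0.33 0.   0.  ]
(0.005, 0.174, 24) d [ 0.   -0.11 -0.  ] a [ 0.17 -0.   -0.  ]
(0, 0.174, 24) d [-0.   -0.15  0.07] a [0. 0. 0.]
(-0.005, 0.174, 24) d [-0.   -0.15  0.07] a [0. 0. 0.]
```

```bash

python3 -m crank '[{"claw":1,"dx":0,"dy":-0.06,"dz":-0.08,"ax":0.33,"ay":0,"az":0},{"claw":1,"dx":0,"dy":-0.11,"dz":0,"ax":0.17,"ay":0,"az":0},{"claw":1,"dx":0,"dy":-0.15,"dz":0.07,"ax":0,"ay":0,"az":0},{"claw":1,"dx":0,"dy":-0.15,"dz":0.07,"ax":0,"ay":0,"az":0},{"claw":1,"dx":0,"dy":-0.15,"dz":0.07,"ax":0,"ay":0,"az":0}]' 58 >/dev/null
python3 - <<'E'
from h import *
st();pat();D[1]-=.006
plan([(-.010,.174,24),(-.015,.174,24),(-.020,.174,24),(-.025,.174,24),(-.030,.174,24),(-.034,.175,24),(-.038,.179,24),(-.043,.185,24),(-.048,.193,24),(-.053,.203,24)])
E
```

```text
t21.07 p [0.3954 0.2747 0.2257] az-5.15 pitch23.85 roll0.01 F [-0.7  -0.35 -0.78] w0.0211 g58.1 j [-0.64  0.28  0.13  1.61 -0.27  1.6  -0.56]
scene [227 153  21  16 251] [-0.00558826 -0.00262483]
side [241 166  22  14 228] [-0.00369457 -0.01005304]
(-0.01, 0.174, 24) d [-0.01  0.04 -0.01] a [0.02 0.   0.02]
(-0.015, 0.174, 24) d [-0.   -0.15  0.07] a [0. 0. 0.]
(-0.02, 0.174, 24) d [ 0.   -0.15  0.07] a [0. 0. 0.]
(-0.025, 0.174, 24) d [-0.   -0.15  0.07] a [0. 0. 0.]
(-0.03, 0.174, 24) d [ 0.   -0.15  0.07] a [0. 0. 0.]
(-0.034, 0.175, 24) d [-0.   -0.14  0.02] a [0. 0. 0.]
(-0.038, 0.179, 24) d [ 0.   -0.18 -0.07] a [0. 0. 0.]
(-0.043, 0.185, 24) d [-0.   -0.23 -0.11] a [0. 0. 0.]
(-0.048, 0.193, 24) d [-0.   -0.26 -0.18] a [0. 0. 0.]
(-0.053, 0.203, 24) d [ 0.   -0.29 -0.24] a [0. 0. 0.]
```

```bash

python3 -m crank '[{"claw":1,"dx":0,"dy":-0.12,"dz":0.06,"ax":0,"ay":0,"az":0},{"claw":1,"dx":0,"dy":-0.15,"dz":0.07,"ax":0,"ay":0,"az":0},{"claw":1,"dx":0,"dy":-0.15,"dz":0.07,"ax":0,"ay":0,"az":0},{"claw":1,"dx":0,"dy":-0.14,"dz":0.02,"ax":0,"ay":0,"az":0},{"claw":1,"dx":0,"dy":-0.16,"dz":-0.04,"ax":0,"ay":0,"az":0},{"claw":1,"dx":0,"dy":-0.18,"dz":-0.08,"ax":0,"ay":0,"az":0}]' 58 >/dev/null
python3 -m crank '[{"claw":1,"dx":0,"dy":-0.23,"dz":-0.12,"ax":0,"ay":0,"az":0},{"claw":1,"dx":0,"dy":-0.26,"dz":-0.18,"ax":0,"ay":0,"az":0},{"claw":1,"dx":0,"dy":-0.29,"dz":-0.24,"ax":0,"ay":0,"az":0},{"claw":1,"dx":0,"dy":-0.2,"dz":-0.4,"ax":0,"ay":0,"az":0},{"claw":1,"dx":0,"dy":0,"dz":-0.6,"ax":0,"ay":0,"az":0},{"claw":1,"dx":0,"dy":0,"dz":0,"ax":0,"ay":0,"az":0}]' 58 >/dev/null
python3 - <<'E'
from h import *
st();pat(.182)
c=r.camera('side');a=c['color'][130:220,190:310]
d=r.camera('scene');b=d['color'][110:200,180:300]
Z=lambda i:cv2.resize(i,(400,300),interpolation=cv2.INTER_CUBIC)
w=snap('w7')['color'];R=lambda i:cv2.resize(i,(400,300))
cv2.imwrite('pics/m7.png',np.vstack([np.hstack([Z(a),Z(b)]),np.hstack([R(w),R(d['color'][80:360,140:513])])])[:,:,::-1])
E
```

```text
t22.17 p [0.3635 0.2779 0.2916] az-5.13 pitch23.68 roll0.18 F [ 1.12  0.48 -0.06] w0.0212 g58.1 j [-0.67  0.18  0.12  1.59 -0.27  1.71 -0.63]
scene [226 155  21  17 278] [-0.00792045 -0.00170116]
side [240 168  23  13 237] [-0.00681864 -0.00594783]
```

View pics/m7.png

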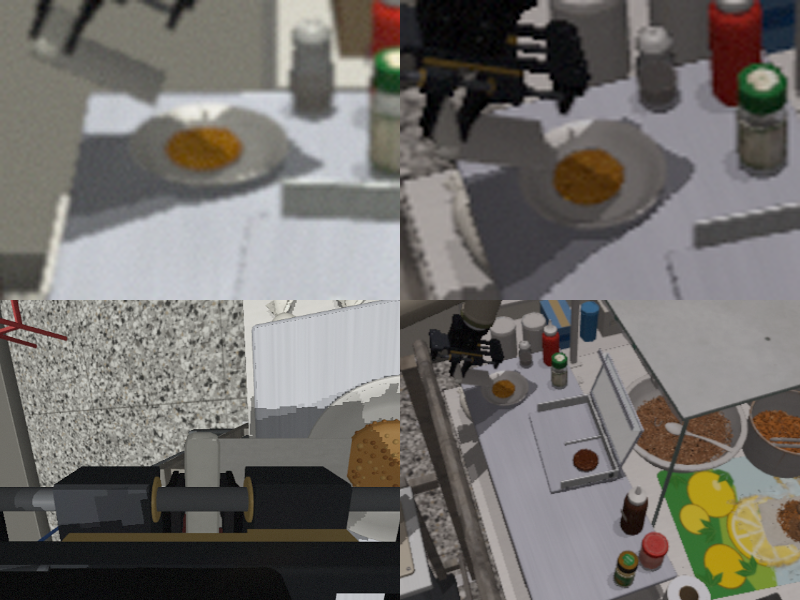

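```bash

python3 -m crank '[{"claw":1,"dx":0,"dy":0.1,"dz":-0.6,"ax":0,"ay":0,"az":0},{"claw":1,"dx":0,"dy":0.4,"dz":-0.8,"ax":0,"ay":0,"az":0},{"claw":1,"dx":0,"dy":0.4,"dz":-0.7,"ax":0,"ay":0,"az":0},{"claw":1,"dx":0,"dy":0.4,"dz":-0.7,"ax":0,"ay":0,"az":0},{"claw":1,"dx":0,"dy":0,"dz":0,"ax":-0.95,"ay":0,"az":0},{"claw":1,"dx":0,"dy":0,"dz":0,"ax":-1,"ay":0,"az":0},{"claw":1,"dx":0,"dy":0,"dz":0,"ax":-1,"ay":0,"az":0},{"claw":1,"dx":0,"dy":0,"dz":0,"ax":-1,"ay":0,"az":0}]' 58 >/dev/null
python3 -m crank '[{"claw":1,"dx":-0.3,"dy":0,"dz":0,"ax":0,"ay":0,"az":0},{"claw":1,"dx":0,"dy":0,"dz":0,"ax":0,"ay":0,"az":0}]' 58 >/dev/null
python3 -c "
from h import *
st();to(.43,-.22,.28,-5.2)"
```

```text
t23.25 p [0.4297 0.2614 0.3494] az-5.12 pitch0.23 roll0.01 F [ 1.44 -1.34 -2.02] w0.0216 g58.2 j [-0.74  0.02  0.11  1.58 -0.01  1.54 -0.72]
shift [-15.98   1.45   2.3 ] turn [-0.04 -0.    0.01] | axes after turn [-15.98   1.46   2.31]
```

```bash

python3 -m crank '[{"claw":1,"dx":-0.6,"dy":0.05,"dz":0,"ax":-0.04,"ay":0,"az":0},{"claw":1,"dx":-1,"dy":0.09,"dz":0,"ax":0,"ay":0,"az":0},{"claw":1,"dx":-1,"dy":0.09,"dz":0,"ax":0,"ay":0,"az":0},{"claw":1,"dx":-1,"dy":0.09,"dz":0,"ax":0,"ay":0,"az":0},{"claw":1,"dx":-1,"dy":0.09,"dz":0,"ax":0,"ay":0,"az":0},{"claw":1,"dx":-1,"dy":0.09,"dz":0,"ax":0,"ay":0,"az":0},{"claw":1,"dx":-1,"dy":0.09,"dz":0,"ax":0,"ay":0,"az":0},{"claw":1,"dx":-1,"dy":0.09,"dz":0,"ax":0,"ay":0,"az":0}]' 58 >/dev/null
python3 -m crank '[{"claw":1,"dx":-1,"dy":0.1,"dz":0,"ax":0,"ay":0,"az":0},{"claw":1,"dx":-1,"dy":0.1,"dz":0,"ax":0,"ay":0,"az":0},{"claw":1,"dx":-1,"dy":0.1,"dz":0,"ax":0,"ay":0,"az":0},{"claw":1,"dx":-1,"dy":0.1,"dz":0,"ax":0,"ay":0,"az":0},{"claw":1,"dx":-1,"dy":0.1,"dz":0.4,"ax":0,"ay":0,"az":0},{"claw":1,"dx":-1,"dy":0.1,"dz":0.6,"ax":0,"ay":0,"az":0},{"claw":1,"dx":-1,"dy":0.1,"dz":0.6,"ax":0,"ay":0,"az":0},{"claw":1,"dx":-0.6,"dy":0.1,"dz":0.6,"ax":0,"ay":0,"az":0}]' 58 >/dev/null
python3 -m crank '[{"claw":1,"dx":-0.5,"dy":0,"dz":0.5,"ax":0,"ay":0,"az":0},{"claw":1,"dx":0,"dy":0,"dz":0.5,"ax":0,"ay":0,"az":0},{"claw":1,"dx":0,"dy":0,"dz":0,"ax":0,"ay":0,"az":0}]' 58 >/dev/null
python3 -c "
from h import *
st();to(.43,-.22,.195,-5.2)"
```

```text
t24.83 p [ 0.4307 -0.2118  0.2501] az-5.40 pitch0.32 roll0.02 F [-0.78  0.66 -1.15] w0.0211 g58.2 j [-0.34 -0.03  0.69  1.83  0.02  1.34  0.26]
shift [-0.28  0.01  1.84] turn [-0.05 -0.   -0.03] | axes after turn [-0.27  0.    1.84]
```

```bash

python3 -m crank '[{"claw":1,"dx":-0.25,"dy":0,"dz":0.5,"ax":-0.05,"ay":0,"az":0},{"claw":1,"dx":0,"dy":0,"dz":0.5,"ax":0,"ay":0,"az":0},{"claw":1,"dx":0,"dy":0,"dz":0.5,"ax":0,"ay":0,"az":0},{"claw":1,"dx":0,"dy":0,"dz":0.3,"ax":0,"ay":0,"az":0},{"claw":1,"dx":0,"dy":0,"dz":0,"ax":0,"ay":0,"az":0},{"claw":1,"dx":0,"dy":0,"dz":0,"ax":0,"ay":0,"az":0}]' 58 >/dev/null
python3 -c "
from h import *
st();to(.43,-.22,.184,-5.2)"
```

```text
t25.33 p [ 0.4322 -0.2183  0.1995] az-5.19 pitch-0.29 roll-0.00 F [-0.13 -0.13 -1.55] w0.0213 g58.2 j [-0.32  0.02  0.71  1.9  -0.01  1.22  0.31]
shift [-0.06 -0.07  0.52] turn [0.05 0.   0.  ] | axes after turn [-0.06 -0.07  0.52]
```

```bash

python3 -m crank '[{"claw":1,"dx":0,"dy":0,"dz":0.3,"ax":0.05,"ay":0,"az":0},{"claw":1,"dx":0,"dy":0,"dz":0.15,"ax":0,"ay":0,"az":0},{"claw":1,"dx":0,"dy":0,"dz":0.06,"ax":0,"ay":0,"az":0},{"claw":1,"dx":0,"dy":0,"dz":0.02,"ax":0,"ay":0,"az":0},{"claw":1,"dx":0,"dy":0,"dz":0,"ax":0,"ay":0,"az":0}]' 58 >/dev/null
python3 -c "
from h import *
st()"
```

```text
t25.75 p [ 0.4322 -0.2182  0.1835] az-5.19 pitch-0.03 roll0.03 F [-2.98  1.65  3.18] w0.0216 g58.4 j [-0.32  0.04  0.72  1.92 -0.03  1.19  0.32]
```

Resting on the riser (z 0.1835, as when grasped). Release and rise.

```bash

python3 -m crank '[{"claw":-1,"dx":0,"dy":0,"dz":0,"ax":0,"ay":0,"az":0},{"claw":-1,"dx":0,"dy":0,"dz":0,"ax":0,"ay":0,"az":0},{"claw":-1,"dx":0,"dy":0,"dz":0,"ax":0,"ay":0,"az":0},{"claw":-1,"dx":0,"dy":0,"dz":0,"ax":0,"ay":0,"az":0},{"claw":-1,"dx":0,"dy":0,"dz":0,"ax":0,"ay":0,"az":0},{"claw":-1,"dx":0,"dy":0,"dz":0,"ax":0,"ay":0,"az":0},{"claw":-1,"dx":0,"dy":0,"dz":0,"ax":0,"ay":0,"az":0},{"claw":-1,"dx":0,"dy":0,"dz":0,"ax":0,"ay":0,"az":0}]' 58
python3 -m crank '[{"claw":-1,"dx":0,"dy":0,"dz":-0.3,"ax":0,"ay":0,"az":0},{"claw":-1,"dx":0,"dy":0,"dz":-0.6,"ax":0,"ay":0,"az":0},{"claw":-1,"dx":0,"dy":0,"dz":-0.8,"ax":0,"ay":0,"az":0},{"claw":-1,"dx":0,"dy":0,"dz":-1,"ax":0,"ay":0,"az":0},{"claw":-1,"dx":0,"dy":0,"dz":-1,"ax":0,"ay":0,"az":0},{"claw":-1,"dx":0,"dy":0,"dz":-1,"ax":0,"ay":0,"az":0},{"claw":-1,"dx":0,"dy":0,"dz":0,"ax":0,"ay":0,"az":0},{"claw":-1,"dx":0,"dy":0,"dz":0,"ax":0,"ay":0,"az":0}]' 58
python3 - <<'E'
from h import *
st();pat(.182)
c=r.camera('side');cv2.imwrite('pics/fin.png',c['color'][:,:,::-1])
# dish position, old side/scene images against new, and scraper present: pixel differences
for n in('scene','side'):
    new=r.camera(n)["color"].astype(int);old=pickle.load(open(n+"0.pkl","rb"));
    q=px(old,np.r_[D,.187]).ravel().astype(int);w=np.abs(new-old["color"].astype(int)).max(2)[q[1]-22:q[1]+22,q[0]-32:q[0]+32]>40
    ys,xs=np.where(w);print(n,"dish changed px",w.sum(),"bbox rel centre",xs.min()-32,xs.max()-32,ys.min()-22,ys.max()-22)
    h=cv2.cvtColor(new.astype(np.uint8),cv2.COLOR_RGB2HSV);p=px(old,[[.4322,-.2182,.19],[.48,-.222,.172],[.4322+.0345,-.2182,.17],[.43,-.28,.17]]).astype(int)
    print([new[v,u].tolist() for u,v in p])
E
```

```text
time: 26.42
ee_pos: [0.4321, -0.2186, 0.1835]
eef_rot: [0.738, 0.674, 0.0, 0.0]
ft_force: [-4.1, 0.2, 4.4]
width: 0.0673
grip_force: 2.6
time: 27.08
ee_pos: [0.4329, -0.2187, 0.326]
eef_rot: [0.738, 0.674, 0.001, 0.002]
ft_force: [0.6, 0.8, -0.7]
width: 0.0873
grip_force: 0.0
t27.08 p [ 0.4329 -0.2187  0.326 ] az-5.19 pitch-0.25 roll-0.01 F [ 0.63  0.81 -0.69] w0.0873 g0.0 j [-0.34 -0.06  0.69  1.7   0.04  1.49  0.26]
side [240 168  22  13 230] [-0.00723972 -0.00565045]
scene dish changed px 684 bbox rel centre -26 31 -22 21
[[112, 107, 103], [80, 76, 75], [78, 75, 73], [155, 152, 159]]
side dish changed px 919 bbox rel centre -32 31 -22 21
[[144, 144, 132], [104, 102, 98], [103, 102, 97], [204, 206, 215]]
```

```bash
python3 -c "
from h import *
print(r.close_job())"
```

```text
the job is handed in; nothing more can be done
None
```

The job is handed in at about 27 s of the 70 s. The cover stands open, leaning back at about 1.8 rad. The golden patty is in the dish about 7 mm off centre and looked flat in the last picture. The scraper is on the riser: it was set down level, but not looked at after release. No verdict came back.

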